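# Load the wheel nuts into the parts case and snap it shut

### The job

Pick up the white cup and, holding it over the open grey parts case, pour all six gold wheel nuts into the case, then close the orange lid and press it at the front tab until it snaps fully shut, without pushing harder than a firm finger would. Stand the empty cup upright on the table again, beside the case, and leave the receiver box, the spur gear and the body post where they are.

Things in the scene. Friction and masses are not known exactly. Their poses are not given: they have to be found in the camera images.
- cup: White open plastic cup, 78 mm high, outside diameter 60 mm at the foot and 66 mm at the rim, 3 mm wall, 4 mm floor, about 70 g empty, no handle. Origin: centre of its underside; z is its axis, up through the mouth. Starts upright on the table with the six nuts in it, left or right of the case. Nuts at the bottom slide out only once it is tipped 25 to 40 degrees past level, depending on friction.
- cup_rim (a point): Centre of the cup's mouth, 78 mm above its underside.
- case: Grey open parts case fixed to the table, 160 mm (x) by 180 mm (y) by 55 mm high, 4 mm walls and floor. Origin: centre of its underside; x points from the front (catch side, nearest the robot) to the hinge side, z up; yaw within 0.25 rad. A black catch housing, 50 mm wide, stands 15 mm out from the middle of the front wall, up to 39 mm high.
- lid (a joint): Angle of the lid, rad: 0 shut, 1.57 upright, at most 2.0 (leaning back, away from the robot). Starts at 1.75 to 1.95. The stiff hinge (0.14 N m) holds the lid wherever it is left. At about 0.07 a tongue under the tab meets a spring catch; riding over it takes about 10 to 14 N down at the tab (less leaves it ajar); pressed home it stays at 0. Shut, it is rigid. Over 45 N on it is too hard.
- lid_part: Orange lid: a plate 160 mm long from the hinge, 180 mm wide, 6 mm thick, with a black panel on its outer face and a tab at its front edge. Origin on the hinge line; its -x runs along the plate from the hinge to the tab, z out of its outer (top) face.
- lid_hinge (a point): Middle of the lid's hinge line, at the top of the case's far wall: 80 mm in x and 55.5 mm in z from the case origin. The hinge runs along the case's y. The lid's underside lies in the plane of the hinge line.
- lid_tab (a point): Top face of the lid's tab, a 40 mm wide tongue that sticks out 20 mm past the middle of the lid's front edge; this point lies 169 mm from the hinge, 6 mm above the underside. It is where to press. Shut, its top is 61.5 mm above the table.
- receiver: Black plastic receiver box, 50 x 32 x 22 mm, loose. Origin: centre of its underside. Must not be moved.
- gear: Steel spur gear lying flat, 63 mm across, 8 mm thick with a 14 mm high hub, loose. Origin: centre of its underside. Must not be moved.
- post: Chrome body post standing upright, 56 mm high, 32 mm wide foot, loose. Origin: centre of its underside. Must not be moved or tipped. Further out, beyond x = 0.7 and 0.3 to either side, stand a fixed charger (left, 76 mm high) and a fixed battery rack (right, 148 mm high).
- nut0: Gold wheel nut: hexagonal with a round flange, 21 mm across, 12 mm high, 11 g, loose in the cup at the start. Origin: its middle.
- nut1: Gold wheel nut: hexagonal with a round flange, 21 mm across, 12 mm high, 11 g, loose in the cup at the start. Origin: its middle.
- nut2: Gold wheel nut: hexagonal with a round flange, 21 mm across, 12 mm high, 11 g, loose in the cup at the start. Origin: its middle.
- nut3: Gold wheel nut: hexagonal with a round flange, 21 mm across, 12 mm high, 11 g, loose in the cup at the start. Origin: its middle.
- nut4: Gold wheel nut: hexagonal with a round flange, 21 mm across, 12 mm high, 11 g, loose in the cup at the start. Origin: its middle.
- nut5: Gold wheel nut: hexagonal with a round flange, 21 mm across, 12 mm high, 11 g, loose in the cup at the start. Origin: its middle.
There are look-alikes about, which are no part of the job. Of the things like the cup, leave any that is blue or pink; of the rest the smaller one is meant.

How it is judged:
By the outcome, as a careful person would: the job done as asked, in the order asked, and still so for the second after the job is handed in, with the robot touching nothing.
It also fails if it takes over 72 s, if anything falls off the work surface, if the arm or the gripper's body presses on something with over 40 N, if the wrist force passes 120 N, or if a joint passes its speed limit or range.

### The arm

A 6-joint arm with a two-finger parallel gripper is mounted at the origin on the work surface. World frame = base frame: x ahead of the robot, y to its left, z up, the work surface at z = 0. Lengths are in m, angles in rad, forces in N, time in s.
With the tool pointing down it reaches from about 0.275 to 1 m from the base axis. Payload 8.4 kg.
Tool frame: the origin (TCP) lies at the very end of the fingers, on their centre line; the grasp point (between the pads) lies 19 mm behind it (pinch_z is the distance from the TCP to the grasp point, in m); z points along the fingers, y is the line along which they close (so a half turn about z gives the same grasp; the last joint's range is limited). The gripper opens to 85 mm and grips with 20 to 120 N. Pads are 22 mm wide; open, the fingers measure 114 mm over their backs; the gripper's body (76 mm by 85 mm) begins 54 mm behind the grasp point. The pads swing forward as they close: fully open they stand 13 mm farther back than shut.
Start: joints at [1.283, 0.353, 1.633, -0, 1.155, -0.002], TCP at [0.176, 0.6, 0.205] pointing down, gripper open.
Joint ranges: [-2.63, 2.63], [-0.92, 2.1], [0.06, 2.66], [-1.3, 4.44], [0, 2.69], [-3.02, 3.02]. Speed limits (rad/s): [2.22, 2.22, 2.79, 3.14, 3.14, 3.14].

### API

Orientations are given as a unit quaternion [w, x, y, z].
In Python, from bench import state, read_camera, sign_off, pinch_z gives the robot as it stands.
- The arm moves only by the tool move_arm, never from a script. Its argument "moves" is one flat list of numbers, 5 for each row, row after row: the finger opening in mm, from 0 to 85.4, then the shift along the tool's x, y, z in mm, then the turn about the tool's z in degrees. In form: [gripper, dx, dy, dz, yaw, gripper, dx, dy, dz, yaw, ...]. A call has 1 to 10 rows; each row is the pose to reach, as a shift and turn from the pose commanded when the call began, along the tool's axes at that moment; what a row does not reach only later rows make up. A row lasts 1/10 s, in which the tool goes at most 50 mm and 8.59 degrees, less where a joint would pass 70% of its speed; a pose out of reach is approached as far as the arm can. A call with a gripper value outside its range is refused whole. The fingers move at their own pace and stop on an object; the grip force is fixed at half the most. Time passes only in rows, so rows that repeat a pose let the fingers close. It gives the time, the measured TCP pose, the force, the opening and the grip force at its end, in the units of the state.
- state(): the state, without advancing time (a new reading comes with each control period).
- read_camera(name): name is "scene" or "top"; returns a dict with "color" (400x640x3 uint8, red, green, blue), "fx", "fy", "cx", "cy" (pixels), "k1" (the pictures are not rectified: a ray, as slopes to the right and down, at radius r is drawn at 1 + k1 r^2 times it, then the intrinsics apply), "R" (3x3) and "t" (3): a world point X has camera coordinates R X + t. Camera axes: x right, y down, z forward; pixel columns grow to the right and rows downward; lengths in m; the calibration is good to about 2 mm. A picture is of the moment at which its call begins. There is no depth.
- sign_off(): hands the job in; it is judged then, once.
The state is a dict: "clock": time; "joint_positions": joint angles; "dq": joint speeds; "joint_efforts": joint torques, N m; "tool_pos": TCP position; "ee_rot": TCP orientation; "contact_force": force on the tool from outside, world axes, zero at the start; "wrist_torque": the same for the moment, N m; "width": opening from 0.0 (shut) to 1.0 (fully open); "grasp_force": force on a finger pad.
Only numpy, scipy, OpenCV 4.12 (cv2) and the standard library are available. Lean on these libraries where they do the work, as an engineer would, in place of code of your own. Each camera call takes 0.05 s, during which the arm holds its last target. There are 200 camera calls.

## Working session

There is one attempt and no reset: what is moved stays moved. The work goes in short steps, Python scripts to look and compute and a tool call to move; the robot and the scene stay as the last step left them, time stands still between calls to the robot, and variables do not carry over. Pictures are saved under pics/ and viewed, at most 10 in all, crops included, and the job is handed in when it is done.

Besides the shell and the picture viewer there is one more tool, called after ">>>" in YAML: its name, and indented under it one key for each argument. move_arm: Moves the arm, as the interface text tells. Its arguments: {"type":"object","properties":{"moves":{"type":"array","items":{"type":"number"}}},"required":["moves"]}

```bash
ls; mkdir -p pics; python3 - <<'E'
from bench import *
import cv2,pickle
d={}
for n in("scene","top"):
    c=read_camera(n);d[n]=c;cv2.imwrite(f"pics/{n}0.png",c["color"][:,:,::-1]);print(n,{k:c[k] for k in c if k!="color"})
pickle.dump(d,open("c0.pkl","wb"));print(state(),pinch_z)
E
```

```text
pics
scene {'fx': 482.77670532592805, 'fy': 482.77670532592805, 'cx': 313.148264878313, 'cy': 206.29224003726023, 'k1': -0.0976444873927408, 'R': array([[ 0.82207651,  0.56893237, -0.02249808],
       [ 0.31107565, -0.48188067, -0.81915991],
       [-0.47688798,  0.66641352, -0.57312378]]), 't': array([-0.40376236, -0.13923795,  1.78236041])}
top {'fx': 483.53840526270506, 'fy': 483.53840526270506, 'cx': 314.01131347956436, 'cy': 205.91578700439294, 'k1': -0.027669238291060622, 'R': array([[ 0.01484271, -0.99984681,  0.00927662],
       [-0.990538  , -0.01596917, -0.13630645],
       [ 0.13643371, -0.00716568, -0.99062329]]), 't': array([-0.05267458,  0.56032422,  1.06834845])}
{'clock': 0.1, 'joint_positions': array([ 1.28256837e+00,  3.53585291e-01,  1.63404873e+00, -1.23893060e-05,
        1.15523804e+00, -2.38749526e-03]), 'dq': array([-0.00069764, -0.00185095, -0.00365915,  0.00157146, -0.00026254,
       -0.00148499]), 'joint_efforts': array([ 3.65737988e-04, -6.06362128e+01, -3.42821503e+01,  1.49622388e-04,
        4.00917386e-03, -3.90085779e-05]), 'tool_pos': array([0.17609093, 0.59919299, 0.20433751]), 'ee_rot': array([-8.70212652e-05,  1.42431667e-01,  9.89804431e-01, -6.33784301e-04]), 'contact_force': array([0.37162342, 0.36442202, 0.78734498]), 'wrist_torque': array([ 0.04303738, -0.01535758,  0.01442642]), 'grasp_force': 0.0, 'width': 1.0032888602597079} 0.0187
```

View pics/scene0.png

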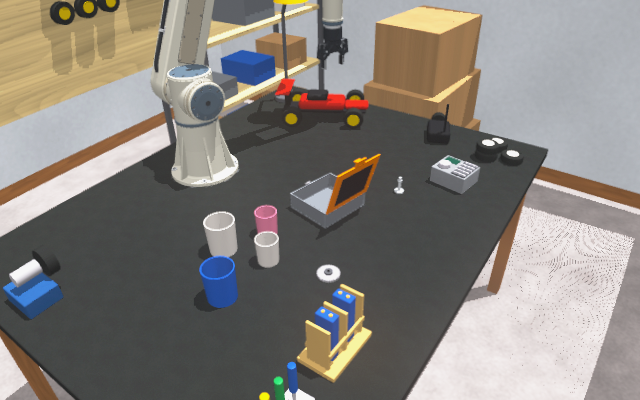

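View pics/top0.png

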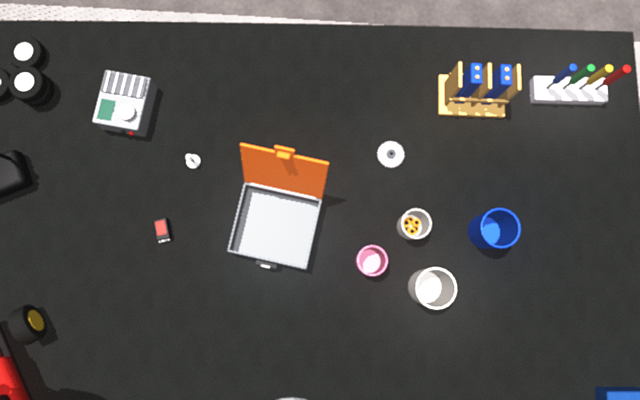

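The scene view shows the small white cup at (267,249), with a pink cup, a large white cup and a blue cup near it. The lid leans back at (355,180). In the top view:
- small white cup with the nuts at (414,224)
- pink cup at (372,261)
- big white cup at (432,289)
- case rim corners at about (245,184), (322,200), (307,269) and (229,250)
- gear at (390,154)
- post at (193,161)
- receiver at (163,231)

Next I'll zoom in for exact pixels.

```bash
cat > h.py <<'E'
import numpy as np,cv2
def ray(c,u,v,z):
    K=np.array([[c["fx"],0,c["cx"]],[0,c["fy"],c["cy"]],[0,0,1]])
    p=cv2.undistortPoints(np.array([[[u,v]]],float),K,np.array([c["k1"],0,0,0,0]))[0,0]
    d=c["R"].T@np.array([p[0],p[1],1]);o=-c["R"].T@c["t"]
    return o+d*(z-o[2])/d[2]
def proj(c,X):
    K=np.array([[c["fx"],0,c["cx"]],[0,c["fy"],c["cy"]],[0,0,1]])
    return cv2.projectPoints(np.atleast_2d(X).astype(float),cv2.Rodrigues(c["R"])[0],c["t"],K,np.array([c["k1"],0,0,0,0]))[0][:,0]
E
python3 - <<'E'
import pickle,cv2,numpy as np
from h import *
d=pickle.load(open("c0.pkl","rb"));c=d["top"]
im=c["color"][:,:,::-1]
cv2.imwrite("pics/crop1.png",cv2.resize(im[135:315,225:440],None,fx=3.3,fy=3.3,interpolation=cv2.INTER_CUBIC))
for n,u,v,z in[("cup",414.5,224,.078),("pink",372,261,.07),("big",432.5,288,.1),("BL",245,184,.055),("BR",322,200,.055),("FR",307,269,.055),("FL",229,250,.055),("gear",390,154,.01),("post",193,161,.03),("recv",163,231,.02),("tab",285,152,.2),("lidTL",242,144,.2),("lidTR",329,160,.2)]: print(n,ray(c,u,v,z).round(3))
E
```

```text
cup [ 0.519 -0.266  0.078]
pink [ 0.437 -0.173  0.07 ]
big [ 0.381 -0.298  0.1  ]
BL [0.606 0.113 0.055]
BR [ 0.573 -0.062  0.055]
FR [ 0.417 -0.03   0.055]
FL [0.457 0.144 0.055]
gear [ 0.693 -0.224  0.01 ]
post [0.664 0.24  0.03 ]
recv [0.499 0.304 0.02 ]
tab [0.646 0.016 0.2  ]
lidTL [0.661 0.102 0.2  ]
lidTR [ 0.631 -0.071  0.2  ]
```

View pics/crop1.png

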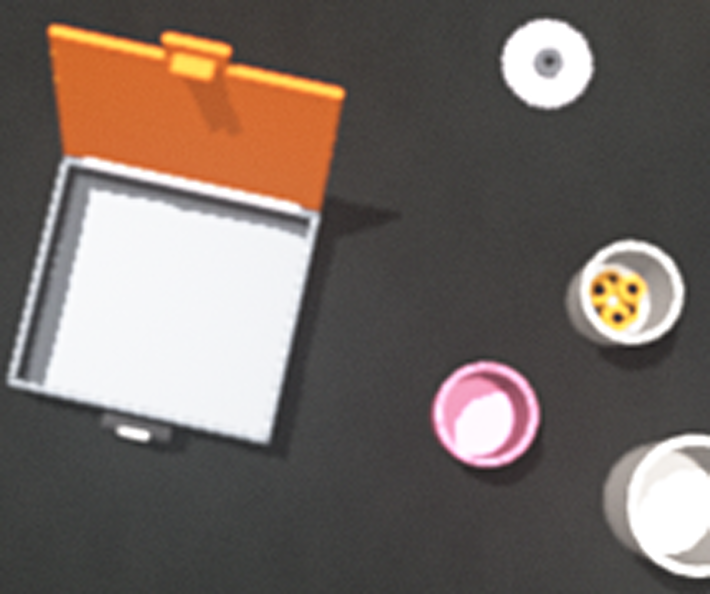

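The zoom shows the cup rim centre at (416.5,223.8). The case corners are at (228,251), (307.4,269), (321.4,200.2) and (244.7,183.5), which gives a case centre near (0.513,0.041) and a yaw near -0.20. The moves can only yaw a downward-pointing tool, so on the way I'll check what the arm does at the edge of its reach.

>>> move_arm:
  moves: [85,0,0,-50,0,85,0,0,-100,0,85,0,0,-150,0,85,0,0,-200,0,85,0,0,-250,0,85,0,0,-300,0,85,0,0,-350,0,85,0,0,-400,0,85,0,0,-450,0,85,0,0,-500,0]

```text
clock: 1.1
tool_pos: [0.176, 0.5989, 0.707]
ee_rot: [0.0, 0.142, 0.99, 0.0]
contact_force: [0.6, 1.2, 0.7]
width: 0.993
grasp_force: 0.0
```

```bash
python3 - <<'E'
from bench import *
s=state();print(s["joint_positions"].round(3),s["tool_pos"],s["ee_rot"])
E
```

```text
[ 1.283e+00  3.450e-01  5.880e-01  0.000e+00  2.208e+00 -2.000e-03] [0.17596781 0.59889182 0.70696329] [5.81743576e-06 1.42403149e-01 9.89808731e-01 1.41787889e-04]
```

>>> move_arm:
  moves: [85,0,0,-50,0,85,0,0,-100,0,85,0,0,-150,0,85,0,0,-200,0,85,0,0,-250,0,85,0,0,-300,0]

```text
clock: 1.7
tool_pos: [0.1402, 0.4771, 0.8594]
ee_rot: [-0.001, 0.142, 0.99, -0.009]
contact_force: [0.0, -0.7, 0.2]
width: 0.995
grasp_force: 0.0
```

```bash
python3 - <<'E'
from bench import *
s=state();print(s["joint_positions"].round(3),s["tool_pos"],s["ee_rot"])
E
```

```text
[ 1.282  0.413  0.059  0.     2.689 -0.003] [0.14019889 0.47714871 0.85941253] [-0.00140548  0.14243853  0.98975924 -0.00926964]
```

>>> move_arm:
  moves: [85,0,50,0,0,85,0,100,0,0,85,0,150,0,0,85,0,200,0,0,85,0,250,0,0,85,0,300,0,0,85,0,350,0,0,85,0,400,0,0,85,0,450,50,0,85,0,450,100,0]

```text
clock: 2.7
tool_pos: [0.164, 0.5583, 0.8092]
ee_rot: [-0.001, 0.142, 0.99, -0.008]
contact_force: [0.1, 0.4, 0.2]
width: 0.997
grasp_force: 0.0
```

```bash
python3 - <<'E'
from bench import *
s=state();print(s["joint_positions"].round(3),s["tool_pos"],s["ee_rot"])
E
```

```text
[ 1.282e+00  5.050e-01  5.800e-02  0.000e+00  2.595e+00 -2.000e-03] [0.16399171 0.55830304 0.80917426] [-0.00123482  0.14241044  0.98977431 -0.0080347 ]
```

>>> move_arm:
  moves: [85,0,-30,50,0,85,0,-60,100,0,85,0,-60,150,0,85,0,-60,200,0,85,0,-60,250,0]

```text
clock: 3.2
tool_pos: [0.15, 0.5109, 0.6457]
ee_rot: [-0.001, 0.142, 0.99, -0.008]
contact_force: [0.7, 1.0, -0.0]
width: 0.991
grasp_force: 0.0
```

```bash
python3 - <<'E'
from bench import *
s=state();print(s["joint_positions"].round(3),s["tool_pos"],s["ee_rot"])
E
```

```text
[ 1.282  0.117  1.017  0.     2.025 -0.003] [0.15004431 0.51086276 0.645691  ] [-0.0012889   0.14242734  0.9897693  -0.00833764]
```

The commanded pose just follows what the arm reaches, so the tool stays pointing down and can't tip the cup itself. Instead I'll grip the cup near mid-height and tip it in the pads by levering its foot against the top of the case's right wall. For that, the finger line has to be parallel to the wall.

```bash
cat >> h.py <<'E'
from scipy.spatial.transform import Rotation as Ro
C=np.array([.513,.041]);YAW=-.204
ex=np.array([np.cos(YAW),np.sin(YAW)]);ey=np.array([-ex[1],ex[0]])
def W(a,b): return C+a*ex+b*ey      # case coords -> world
def K(p): d=np.asarray(p)[:2]-C; return np.array([d@ex,d@ey])
def go(x,y,z,ang=None):
    from bench import state
    s=state();q=s["ee_rot"];R=Ro.from_quat([q[1],q[2],q[3],q[0]]).as_matrix()
    d=R.T@(np.array([x,y,z])-s["tool_pos"])*1000
    yaw=0 if ang is None else -np.degrees((ang-np.arctan2(R[1,1],R[0,1])+np.pi)%(2*np.pi)-np.pi)
    print("shift",d.round(1),"yaw",round(yaw,1),"rows>=",round(np.linalg.norm(d)/50,1))
E
python3 - <<'E'
from h import *;import pickle
d=pickle.load(open("c0.pkl","rb"))
cup=ray(d["top"],416.5,223.8,.078);print(cup,proj(d["scene"],[cup]),proj(d["scene"],[[*W(-.08,.09),.055],[*W(-.08,-.09),.055],[*W(.08,-.09),.055]]))
for n,u,v in[("BL",244.7,183.5),("BR",321.4,200.2),("FR",307.4,269),("FL",228,251)]: print(n,K(ray(d["top"],u,v,.055)).round(4))
print(proj(d["top"],[cup,[*cup[:2]+[.033,0],.078]]))
go(.519,-.27,.26,YAW)
E
```

```text
[ 0.51952085 -0.27006982  0.078     ] [[264.53886128 238.90610879]] [[327.93375336 172.74612824]
 [287.85826609 193.73600452]
 [323.27263721 214.53603779]]
BL [0.0778 0.0907]
BR [ 0.0784 -0.0873]
FR [-0.0789 -0.0902]
FL [-0.0786  0.091 ]
[[416.5        223.8       ]
 [416.29379726 208.94984319]]
shift [-574.2 -638.6  396.4] yaw 85.3 rows>= 18.9
```

>>> move_arm:
  moves: [85,-29,-32,20,4.3,85,-58,-64,40,8.6,85,-87,-96,60,12.9,85,-116,-128,80,17.2,85,-145,-160,100,21.5,85,-174,-192,120,25.8,85,-203,-224,140,30.1,85,-232,-256,160,34.4,85,-261,-288,180,38.7,85,-290,-320,200,43]

```text
clock: 4.2
tool_pos: [0.3374, 0.118, 0.4522]
ee_rot: [0.002, 0.496, 0.868, -0.009]
contact_force: [1.7, -0.2, 0.1]
width: 0.998
grasp_force: 0.0
```

```bash
python3 - <<'E'
from h import *
go(.5195,-.270,.25,YAW)
E
```

```text
shift [-424.   -37.   208.4] yaw 42.1 rows>= 9.5
```

>>> move_arm:
  moves: [85,-44,-4,15,4.2,85,-88,-8,30,8.4,85,-132,-12,50,12.6,85,-174,-15,70,16.8,85,-217,-19,95,21,85,-260,-23,120,25.2,85,-301,-26,145,29.4,85,-342,-30,170,33.6,85,-383,-33,190,37.8,85,-424,-37,208,42]

```text
clock: 5.2
tool_pos: [0.5204, -0.2693, 0.2495]
ee_rot: [0.005, 0.775, 0.632, -0.008]
contact_force: [1.0, 0.3, 0.4]
width: 0.999
grasp_force: 0.0
```

```bash
python3 - <<'E'
from h import *
from bench import *
c=read_camera("scene")
a=cv2.resize(c["color"][150:290,200:400,::-1],None,fx=4,fy=4,interpolation=cv2.INTER_CUBIC)
cv2.imwrite("pics/s2.png",a)
go(.5195,-.270,.022,YAW);print(state()["tool_pos"],proj(c,[[.5195,-.27,.078],[.5195,-.27,.0]]))
E
```

```text
shift [  8.   -2.2 224.3] yaw -0.2 rows>= 4.5
[ 0.52172894 -0.27378975  0.2464459 ] [[264.54922619 238.88996298]
 [266.81002669 260.51380043]]
```

View pics/s2.png

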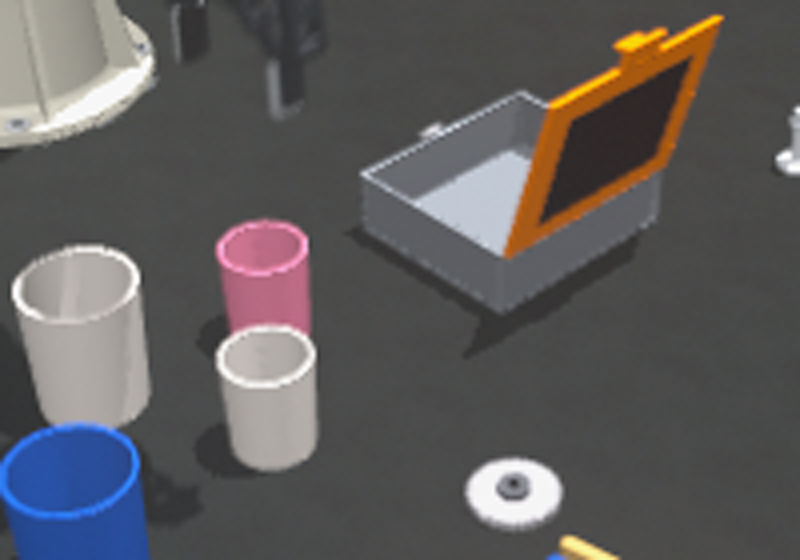

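In the scene view the cup rim is at about (266.7,238.8) and the case corner FR at (290.5,193.5). Both sit about 2 px right of the prediction, which is a calibration offset, so relative positions are consistent. I'll grip near the rim with the fingertips, so the foot has room to swing up past the gripper body.

>>> move_arm:
  moves: [85,0,0,40,0,85,0,0,80,0,85,0,0,120,0,85,0,0,140,0,85,0,0,140,0]

```text
clock: 5.75
tool_pos: [0.5172, -0.2692, 0.1078]
ee_rot: [0.003, 0.774, 0.634, -0.009]
contact_force: [0.2, 0.8, -0.1]
width: 1.001
grasp_force: 0.0
```

```bash
python3 - <<'E'
from h import *
from bench import *
print(state()["tool_pos"]);go(.5205,-.269,.055,YAW)
E
```

```text
[ 0.5172446  -0.2692143   0.10779381]
shift [ 1.8  3.6 52.7] yaw 0.3 rows>= 1.1
```

>>> move_arm:
  moves: [85,1,3,30,0,85,1,3,53,0,40,1,3,53,0,40,1,3,53,0,40,1,3,53,0,40,1,3,53,0,40,1,3,53,0,40,1,3,53,0]

```text
clock: 6.55
tool_pos: [0.5227, -0.2711, 0.0586]
ee_rot: [0.006, 0.774, 0.634, -0.008]
contact_force: [-0.2, 0.2, -0.3]
width: 0.467
grasp_force: 0.0
```

>>> move_arm:
  moves: [40,0,0,-25,0,40,0,0,-60,0,40,0,0,-100,0,40,0,0,-100,0]

```text
clock: 6.95
tool_pos: [0.5261, -0.2706, 0.1635]
ee_rot: [0.009, 0.774, 0.633, -0.006]
contact_force: [0.6, 0.5, -0.4]
width: 0.466
grasp_force: 0.0
```

```bash
python3 - <<'E'
from h import *
from bench import *
c=read_camera("scene");t=read_camera("top")
a=cv2.resize(c["color"][150:290,200:350,::-1],(600,560),interpolation=cv2.INTER_CUBIC)
cv2.imwrite("pics/s3.png",a)
print(state()["tool_pos"],K(state()["tool_pos"]));go(*W(0,-.13),.13,YAW)
E
```

```text
[ 0.5235288  -0.26939005  0.15902065] [ 0.07319177 -0.30182081]
shift [172.8 -72.3  25.5] yaw 0.3 rows>= 3.8
```

View pics/s3.png

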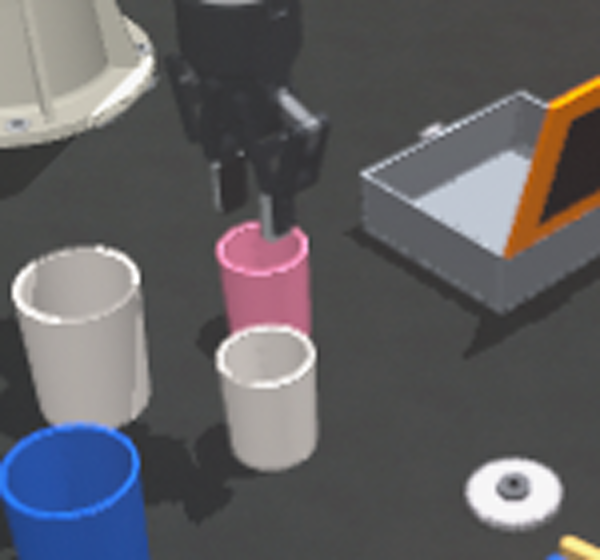

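The fingers closed on air. The cup hasn't moved, still at (266.7,238.8). The fingertips show at about (261,206), higher or further back than the reported TCP, so I'll check against the top view.

```bash
python3 - <<'E'
from h import *
from bench import *
t=read_camera("top");c=read_camera("scene");s=state();p=s["tool_pos"]
print(p,s["joint_positions"].round(4),s["ee_rot"].round(4))
q=s["ee_rot"];R=Ro.from_quat([q[1],q[2],q[3],q[0]]).as_matrix()
for h in(0,-.02,-.04): print(h,proj(t,[p+R[:,2]*h])[0],proj(c,[p+R[:,2]*h+R[:,1]*.02])[0],proj(c,[p+R[:,2]*h-R[:,1]*.02])[0])
a=cv2.resize(t["color"][150:300,340:540,::-1],None,fx=4,fy=4,interpolation=cv2.INTER_CUBIC)
cv2.imwrite("pics/t3.png",a)
E
```

```text
[ 0.52222307 -0.26874909  0.15699745] [-0.4658  0.3441  1.7631 -0.0222  1.0327 -0.2559] [ 0.0047  0.7737  0.6335 -0.0084]
0 [424.30903751 218.61551936] [268.08003263 218.68142228] [258.45471442 212.35897273]
-0.02 [426.47752306 217.44122901] [267.61730756 212.37785164] [257.91676465 206.12005114]
-0.04 [428.73628006 216.21794206] [267.14764409 205.95815509] [257.37102672 199.76910958]
```

View pics/t3.png

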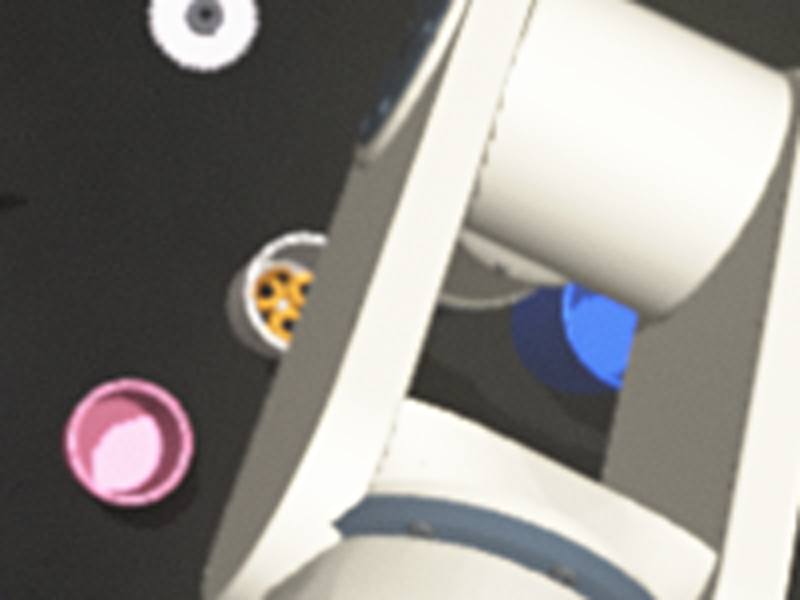

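The top view confirms the tool is in line with the cup, with the nuts showing at (409,224) and the cup undisturbed. So the fingertips are about 30 mm higher than I assumed. I'll open and go lower this time.

>>> move_arm:
  moves: [85,0,0,0,0,85,0,0,0,0,85,0,0,0,0,85,0,0,40,0,85,0,0,80,0,85,0,0,110,0,85,0,0,125,0,85,0,0,125,0]

```text
clock: 7.95
tool_pos: [0.5209, -0.2708, 0.0309]
ee_rot: [0.004, 0.774, 0.634, -0.009]
contact_force: [-1.4, -0.1, 0.4]
width: 0.999
grasp_force: 0.0
```

>>> move_arm:
  moves: [40,0,0,0,0,40,0,0,0,0,40,0,0,0,0,40,0,0,0,0,40,0,0,0,0,40,0,0,0,0]

```text
clock: 8.55
tool_pos: [0.523, -0.2719, 0.0352]
ee_rot: [0.006, 0.774, 0.634, -0.008]
contact_force: [-3.0, 0.2, 5.5]
width: 0.744
grasp_force: 64.5
```

```bash
python3 - <<'E'
from h import *
from bench import *
c=read_camera("scene")
a=cv2.resize(c["color"][150:290,200:350,::-1],(600,560),interpolation=cv2.INTER_CUBIC)
cv2.imwrite("pics/s4.png",a)
s=state();print(s["tool_pos"],s["width"],s["grasp_force"])
E
```

```text
[ 0.52304594 -0.27192096  0.03516913] 0.7430787118039827 64.44989703129977
```

View pics/s4.png

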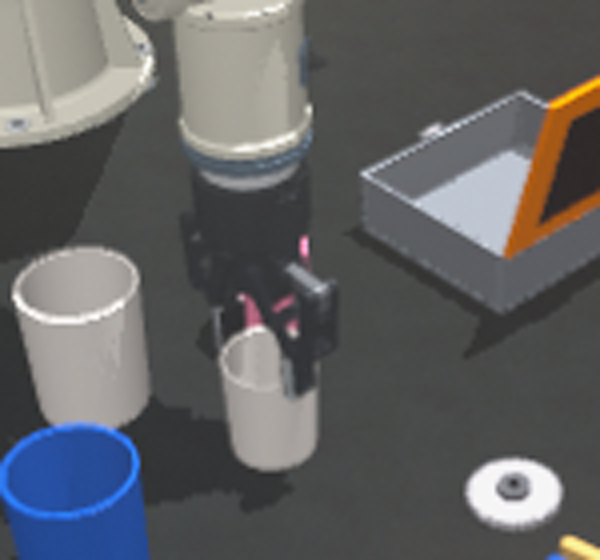

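The grasp holds at 63 mm and 64 N, with the fingertip at about (275,249) overlapping the cup by roughly 25–30 mm. I'll regrip 10 mm higher so the foot can swing freely, then lift and look at the force.

>>> move_arm:
  moves: [85,0,0,0,0,85,0,0,0,0,85,0,0,-11,0,85,0,0,-11,0,40,0,0,-11,0,40,0,0,-11,0,40,0,0,-11,0,40,0,0,-11,0,40,0,0,-11,0,40,0,0,-11,0]

```text
clock: 9.6
tool_pos: [0.5224, -0.2713, 0.0438]
ee_rot: [0.005, 0.774, 0.634, -0.008]
contact_force: [2.0, -0.5, 1.3]
width: 0.469
grasp_force: 0.9
```

>>> move_arm:
  moves: [40,0,0,-20,0,40,0,0,-50,0,40,0,0,-80,0,40,0,0,-110,0,40,0,0,-110,0]

```text
clock: 10.1
tool_pos: [0.5247, -0.2701, 0.1576]
ee_rot: [0.008, 0.774, 0.634, -0.007]
contact_force: [1.5, -0.2, -0.1]
width: 0.467
grasp_force: 0.0
```

```bash
python3 - <<'E'
from h import *
from bench import *
s=state();print(s["tool_pos"],s["width"],s["grasp_force"],s["contact_force"],K(s["tool_pos"]))
go(*W(0,-.14),s["tool_pos"][2],YAW)
E
```

```text
[ 0.52474689 -0.2700596   0.15756666] 0.46732847097049796 0.0 [ 1.54720223 -0.15851661 -0.12269657] [ 0.07452025 -0.30222971]
shift [162.6 -73.6  -3.6] yaw 0.3 rows>= 3.6
```

```bash
python3 - <<'E'
from h import *
from bench import *
c=read_camera("scene");im=c["color"].astype(int)
a=cv2.imread("pics/s2.png")
old=cv2.resize(a,(200,140),interpolation=cv2.INTER_AREA)[:,:,::-1].astype(int)
new=im[150:290,200:400]
print(np.abs(old-new)[80:122,50:85].mean(), np.abs(old-new)[80:122,50:85].max(axis=2).max())
s=state();print(s["tool_pos"]);go(.5215,-.2705,.031,YAW)
E
```

```text
6.5514739229024945 93
[ 0.52371836 -0.26958967  0.15545715]
shift [  1.2  -2.1 124.5] yaw 0.3 rows>= 2.5
```

>>> move_arm:
  moves: [85,0,0,0,0,85,0,0,0,0,85,0,-1,0,0,85,0,-1,40,0,85,0,-1,80,0,85,0,-1,110,0,85,0,-1,123,0,85,0,-1,123,0]

```text
clock: 10.95
tool_pos: [0.5198, -0.2706, 0.0289]
ee_rot: [0.003, 0.774, 0.633, -0.009]
contact_force: [0.0, -0.2, 0.5]
width: 0.994
grasp_force: 0.0
```

>>> move_arm:
  moves: [40,0,0,0,0,40,0,0,0,0,40,0,0,0,0,40,0,0,0,0,40,0,0,0,0,40,0,0,0,0]

```text
clock: 11.55
tool_pos: [0.5224, -0.2718, 0.0331]
ee_rot: [0.007, 0.774, 0.634, -0.008]
contact_force: [-2.6, 0.2, 7.5]
width: 0.748
grasp_force: 65.5
```

>>> move_arm:
  moves: [40,0,0,-20,0,40,0,0,-50,0,40,0,0,-80,0,40,0,0,-110,0,40,0,0,-110,0]

```text
clock: 12.05
tool_pos: [0.5249, -0.2707, 0.1465]
ee_rot: [0.01, 0.774, 0.634, -0.006]
contact_force: [1.1, 0.0, -1.6]
width: 0.742
grasp_force: 66.7
```

```bash
python3 - <<'E'
from h import *
from bench import *
c=read_camera("scene")
cv2.imwrite("pics/s5.png",cv2.resize(c["color"][110:290,190:400,::-1],None,fx=3.3,fy=3.3,interpolation=cv2.INTER_CUBIC))
s=state();print(s["tool_pos"],s["width"],s["grasp_force"],s["contact_force"],K(s["tool_pos"]))
go(*W(0,-.14),s["tool_pos"][2],YAW)
E
```

```text
[ 0.52371715 -0.27008001  0.1441264 ] 0.7396744015959879 66.71716726734303 [ 0.04405543 -0.18248049 -2.78770612] [ 0.073516   -0.30245831]
shift [162.8 -72.6  -3.7] yaw 0.3 rows>= 3.6
```

View pics/s5.png

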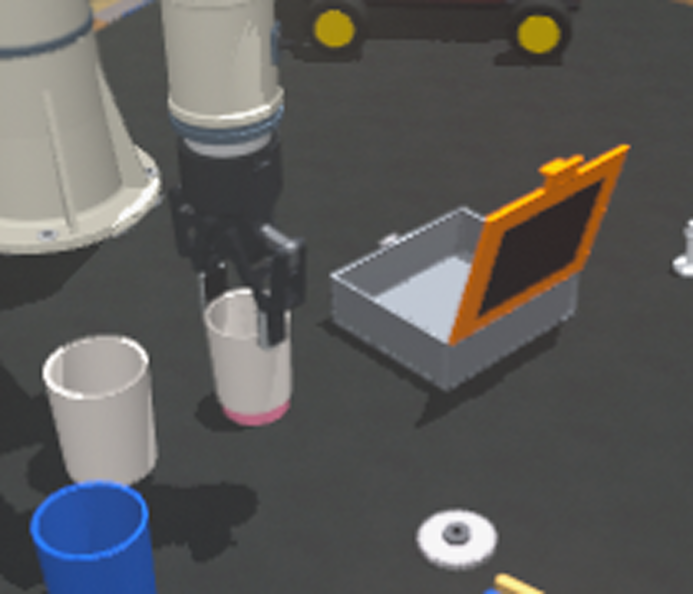

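The cup is held at its rim, with the fingertip at about (272,342) in the crop and the gripper body ending near y=240. That leaves about 60 mm for the foot to swing. Now to the outside of the right wall.

>>> move_arm:
  moves: [40,20,-9,0,0,40,55,-25,0,0,40,90,-40,0,0,40,125,-56,0,0,40,150,-67,0,0,40,163,-73,0,0,40,163,-73,0,0]

```text
clock: 12.8
tool_pos: [0.4817, -0.0938, 0.1375]
ee_rot: [0.005, 0.773, 0.634, -0.008]
contact_force: [0.2, 0.0, -1.8]
width: 0.743
grasp_force: 66.7
```

```bash
python3 - <<'E'
from h import *
from bench import *
s=state();print(s["tool_pos"],s["contact_force"],K(s["tool_pos"]))
go(*W(0,-.128),.075,YAW)
E
```

```text
[ 0.48170153 -0.09377825  0.13745661] [ 0.24926566  0.01485645 -1.81751651] [-0.00334501 -0.13832419]
shift [11.5  3.6 62.2] yaw 0.4 rows>= 1.3
```

>>> move_arm:
  moves: [40,0,0,25,0,40,5,3,50,0,40,11,3,62,0,40,11,3,62,0]

```text
clock: 13.2
tool_pos: [0.4862, -0.086, 0.0741]
ee_rot: [0.004, 0.774, 0.633, -0.009]
contact_force: [-0.7, -0.6, -1.9]
width: 0.744
grasp_force: 66.9
```

>>> move_arm:
  moves: [40,12,0,-3,0,40,24,0,-6,0,40,33,0,-7,0,40,41,0,-7,0,40,50,0,-6,0,40,58,0,-4,0,40,58,0,-4,0]

```text
clock: 13.9
tool_pos: [0.5, -0.0282, 0.0798]
ee_rot: [0.006, 0.773, 0.634, -0.007]
contact_force: [-0.7, -4.7, 4.1]
width: 0.731
grasp_force: 63.9
```

```bash
python3 - <<'E'
from h import *
from bench import *
s=state();print(s["tool_pos"],s["contact_force"],s["wrist_torque"],K(s["tool_pos"]))
c=read_camera("scene");t=read_camera("top")
a=cv2.resize(c["color"][100:250,200:400,::-1],(400,300));b=cv2.resize(t["color"][130:280,210:410,::-1],(400,300))
cv2.imwrite("pics/p6.png",np.hstack([a,b]))
E
```

```text
[ 0.49998196 -0.02816389  0.07977726] [-0.66665377 -4.69629738  4.07244872] [-1.00426524  0.19568118  0.05546456] [ 0.00126368 -0.07036701]
```

View pics/p6.png

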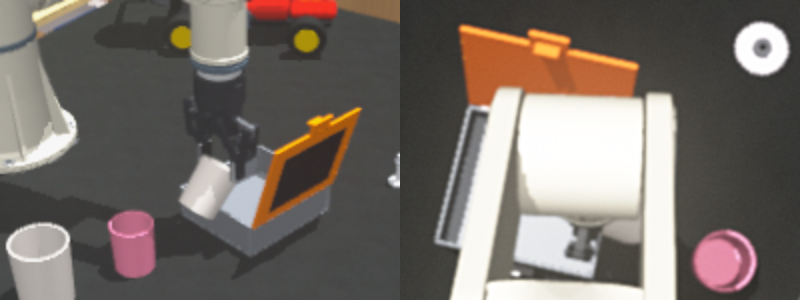

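The levering works. The cup is tilted about 40–45° at (207,187) in the left panel, mouth over the case, with only about 5 N of force. I'll continue round the arc.

>>> move_arm:
  moves: [40,8,0,3,0,40,16,0,7,0,40,23,0,12,0,40,30,0,19,0,40,35,0,26,0,40,40,0,33,0,40,40,0,33,0]

```text
clock: 14.7
tool_pos: [0.5093, 0.0115, 0.0463]
ee_rot: [0.006, 0.774, 0.634, -0.005]
contact_force: [0.9, 5.5, 13.1]
width: 0.728
grasp_force: 65.5
```

```bash
python3 - <<'E'
from h import *
from bench import *
s=state();print(s["tool_pos"],s["contact_force"],s["wrist_torque"],K(s["tool_pos"]))
E
```

```text
[0.50930175 0.01147876 0.04633691] [ 0.94796466  5.45526988 13.09666957] [ 0.21244747 -0.05847076 -0.02652755] [ 0.00235909 -0.02965831]
```

>>> move_arm:
  moves: [40,3,0,6,0,40,5,0,12,0,40,6,0,17,0,40,7,0,22,0,40,7,0,22,0]

```text
clock: 15.2
tool_pos: [0.5119, 0.0187, 0.0247]
ee_rot: [0.007, 0.774, 0.633, -0.004]
contact_force: [2.8, 11.4, 11.8]
width: 0.738
grasp_force: 71.0
```

```bash
python3 - <<'E'
from h import *
from bench import *
s=state();print(s["tool_pos"],s["contact_force"],s["wrist_torque"],K(s["tool_pos"]))
E
```

```text
[0.51186253 0.01865431 0.02466547] [ 2.83751661 11.43821941 11.84163876] [ 1.26359504 -0.44348667  0.03245274] [ 0.00341308 -0.02211277]
```

>>> move_arm:
  moves: [40,1,0,5,0,40,1,0,9,0,40,1,0,13,0,40,1,0,13,0]

```text
clock: 15.6
tool_pos: [0.5121, 0.0198, 0.0117]
ee_rot: [0.007, 0.774, 0.633, -0.004]
contact_force: [4.0, 17.3, 11.7]
width: 0.73
grasp_force: 73.7
```

```bash
python3 - <<'E'
from h import *
from bench import *
s=state();print(s["tool_pos"],s["contact_force"],s["wrist_torque"],K(s["tool_pos"]))
c=read_camera("scene");t=read_camera("top")
for n,i,b in(("s",c,(100,250,200,400)),("t",t,(130,280,210,410))):
    im=i["color"][b[0]:b[1],b[2]:b[3]];hsv=cv2.cvtColor(im,cv2.COLOR_RGB2HSV)
    m=cv2.inRange(hsv,(18,120,100),(35,255,255));k=cv2.connectedComponentsWithStats(m)
    print(n,[(*(k[3][j]+[b[2],b[0]]).round(0),k[2][j,4]) for j in range(1,k[0])])
E
```

```text
[0.51212985 0.01984833 0.01166471] [ 3.97065921 17.27876653 11.72297475] [ 1.81571721 -0.44416284 -0.02556404] [ 0.00343297 -0.02088935]
s [(np.float64(291.0), np.float64(118.0), np.int32(107)), (np.float64(353.0), np.float64(120.0), np.int32(114)), (np.float64(372.0), np.float64(158.0), np.int32(23)), (np.float64(359.0), np.float64(160.0), np.int32(24)), (np.float64(346.0), np.float64(172.0), np.int32(27)), (np.float64(324.0), np.float64(206.0), np.int32(41))]
t [(np.float64(257.0), np.float64(147.0), np.int32(73)), (np.float64(284.0), np.float64(148.0), np.int32(42)), (np.float64(283.0), np.float64(155.0), np.int32(59)), (np.float64(312.0), np.float64(159.0), np.int32(69))]
```

>>> move_arm:
  moves: [40,0,0,4,0,40,-1,0,8,0,40,-1,0,8,0]

```text
clock: 16.0
tool_pos: [0.5117, 0.0189, 0.0036]
ee_rot: [0.006, 0.774, 0.633, -0.004]
contact_force: [3.3, 18.5, 10.3]
width: 0.728
grasp_force: 79.8
```

```bash
python3 - <<'E'
from h import *
from bench import *
s=state();print(s["tool_pos"],s["contact_force"],s["wrist_torque"],K(s["tool_pos"]),s["width"])
E
```

```text
[0.51167234 0.01893542 0.00355346] [ 3.34774493 18.49606993 10.32296677] [ 2.17645571 -0.35268089 -0.06764889] [ 0.00316989 -0.02187602] 0.7281032486959876
```

>>> move_arm:
  moves: [40,-1,0,3,0,40,-2,0,6,0,40,-3,0,8,0,40,-3,0,8,0]

```text
clock: 16.4
tool_pos: [0.5111, 0.0166, -0.0045]
ee_rot: [0.006, 0.774, 0.633, -0.004]
contact_force: [3.4, 25.5, 7.2]
width: 0.733
grasp_force: 90.2
```

```bash
python3 - <<'E'
from h import *
from bench import *
s=state();print(s["tool_pos"],s["contact_force"],s["wrist_torque"],K(s["tool_pos"]),s["width"])
E
```

```text
[ 0.51106692  0.01655391 -0.00445125] [ 3.4375333  25.49315381  7.22990836] [ 3.16566022 -0.46732067 -0.09013701] [ 0.00305949 -0.02433079] 0.7326795013994793
```

>>> move_arm:
  moves: [40,8,0,-12,0,40,15,0,-28,0,40,45,0,-28,0,40,15,0,-32,0,40,45,0,-24,0,40,15,0,-34,0,40,45,0,-24,0,40,15,0,-34,0,40,40,0,-26,0,40,20,0,-34,0]

```text
clock: 17.4
tool_pos: [0.5118, 0.0355, 0.0271]
ee_rot: [0.005, 0.773, 0.634, -0.007]
contact_force: [-0.6, -0.6, -1.4]
width: 0.733
grasp_force: 88.8
```

```bash
python3 - <<'E'
from h import *
from bench import *
c=read_camera("scene");s=state();print(s["tool_pos"],s["contact_force"],K(s["tool_pos"]),s["width"])
t=read_camera("top")
for n,i,b in(("s",c,(100,250,200,400)),("t",t,(130,280,210,410))):
    im=i["color"][b[0]:b[1],b[2]:b[3]];hsv=cv2.cvtColor(im,cv2.COLOR_RGB2HSV)
    m=cv2.inRange(hsv,(18,120,100),(35,255,255));k=cv2.connectedComponentsWithStats(m)
    print(n,[(*(k[3][j]+[b[2],b[0]]).astype(int).tolist(),int(k[2][j,4])) for j in range(1,k[0])])
a=cv2.resize(c["color"][130:240,260:380,::-1],(480,440),interpolation=cv2.INTER_CUBIC);b=cv2.resize(t["color"][170:280,220:330,::-1],(440,440))
cv2.imwrite("pics/p7.png",cv2.resize(np.hstack([a,b]),(800,383)))
E
```

```text
[0.51099379 0.03229244 0.02846306] [-0.80677794 -2.25065535 -0.33160977] [-0.00020057 -0.00893343] 0.7295051890414863
s [(295, 100, 6), (290, 118, 107), (352, 119, 114), (372, 157, 23), (358, 159, 24), (345, 171, 27), (314, 200, 24), (324, 204, 69)]
t [(256, 147, 71), (284, 147, 38), (282, 154, 57), (311, 159, 67)]
```

```bash
python3 - <<'E'
from h import *
from bench import *
f=[]
for i in range(8):
    read_camera("top");f.append(state()["contact_force"])
f=np.array(f);print(f.mean(0),f[:,2].round(2))
E
```

```text
[-0.14887468  0.37337596 -1.05219866] [-1.18 -1.86 -0.94 -1.25 -1.13 -0.78 -0.08 -1.2 ]
```

View pics/p7.png

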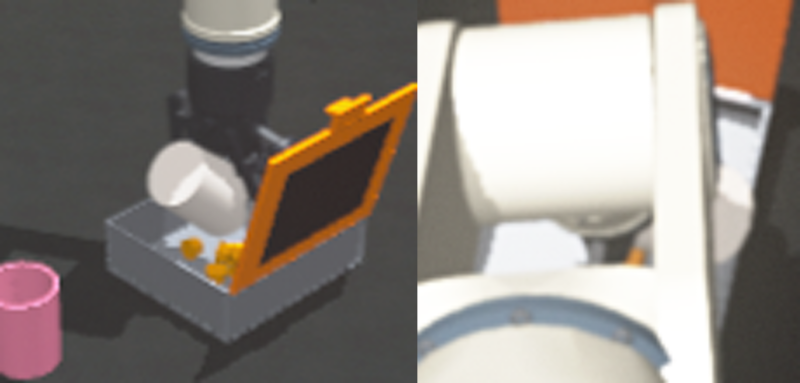

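The picture shows the cup tipped about 130° over the case, with at least three or four gold nuts on the floor at crop points (190,247), (230,250) and (218,270). I'll shake it some more to be sure it's empty.

>>> move_arm:
  moves: [40,10,0,-25,0,40,30,0,8,0,40,0,0,-28,0,40,30,0,8,0,40,0,0,-28,0,40,30,0,8,0,40,0,0,-28,0,40,30,0,8,0,40,0,0,-28,0,40,0,0,-28,0]

```text
clock: 18.9
tool_pos: [0.5105, 0.0323, 0.0541]
ee_rot: [0.004, 0.773, 0.634, -0.01]
contact_force: [0.3, 0.0, -0.8]
width: 0.73
grasp_force: 89.0
```

>>> move_arm:
  moves: [40,0,20,0,0,40,30,-10,30,0,40,0,20,0,0,40,30,-10,30,0,40,0,20,0,0,40,30,-10,30,0,40,10,0,0,0,40,10,0,-40,0,40,10,0,-80,0,40,10,0,-80,0]

```text
clock: 19.9
tool_pos: [0.5175, 0.0451, 0.1407]
ee_rot: [0.008, 0.774, 0.633, -0.004]
contact_force: [0.2, -0.1, -0.6]
width: 0.733
grasp_force: 88.9
```

```bash
python3 - <<'E'
from h import *
from bench import *
f=[]
for i in range(8):
    c=read_camera("scene");f.append(state()["contact_force"])
f=np.array(f);print(f.mean(0),state()["tool_pos"],K(state()["tool_pos"]))
im=c["color"][175:225,290:345];hsv=cv2.cvtColor(im,cv2.COLOR_RGB2HSV)
m=cv2.inRange(hsv,(18,120,100),(35,255,255))
for r in m: print(''.join('#' if x else '.' for x in r))
E
```

```text
[-0.10302099  0.00559056 -1.06955915] [0.51283231 0.04447923 0.13401734] [-0.00086907  0.00337312]
.................................................###...
................................................##.....
.......................................................
.......................................................
.......................................................
.......................................................
.......................................................
.......................................................
.......................................................
.......................................................
.......................................................
.......................................................
.......................................................
.......................................................
.......................................................
.......................................................
.......................................................
.................................................
[... 1098 characters left out ...]
............................
.......................................................
.......................................................
.......................................................
.......................................................
.......................................................
.......................................................
.......................................................
.......................................................
.......................................................
.......................................................
.......................................................
.......................................................
```

>>> move_arm:
  moves: [40,0,-40,0,0,40,0,-70,0,0,40,0,-70,0,0]

```text
clock: 20.6
tool_pos: [0.4404, 0.0584, 0.134]
ee_rot: [0.004, 0.773, 0.634, -0.01]
contact_force: [-0.5, -0.4, -1.1]
width: 0.734
grasp_force: 88.9
```

```bash
python3 - <<'E'
from h import *
from bench import *
c=read_camera("top")
im=c["color"][180:275,225:330];hsv=cv2.cvtColor(im,cv2.COLOR_RGB2HSV)
g=cv2.inRange(hsv,(18,120,100),(35,255,255));w=cv2.inRange(hsv,(0,0,150),(180,60,255))
for r,q in zip(g,w): print(''.join('#' if x else '-' if y else '.' for x,y in zip(r,q)))
E
```

```text
.........................................................................................................
.........................................................................................................
.........................................................................................................
....................---------............................................................................
...................---.----------........................................................................
...................-......------------...................................................................
..................--..........------------...............................................................
...................-...............------------..........................................................
..................-....................------------......................................................
..................-.........................------------.................................................
.................--.....................
[... 8269 characters left out ...]
------------........---------------.............................
-----------------------------------------------------........--------------..............................
-----------------------------------------------------........--------------..............................
-----------------------------------------------------........-------------...............................
------------------------------------------------------.......-------------...............................
-----------------------------------.------------------.......------------................................
----------------------------.........-----------------.......------------................................
```

>>> move_arm:
  moves: [40,40,0,0,0,40,50,0,0,0,40,50,0,0,0]

```text
clock: 20.95
tool_pos: [0.456, 0.1084, 0.1341]
ee_rot: [0.006, 0.773, 0.634, -0.008]
contact_force: [-0.2, 0.7, -0.5]
width: 0.735
grasp_force: 88.9
```

```bash
python3 - <<'E'
from h import *
from bench import *
f=[]
for i in range(6):
    c=read_camera("top");f.append(state()["contact_force"][2])
print(np.mean(f),K(state()["tool_pos"]))
im=c["color"][205:250,255:315];hsv=cv2.cvtColor(im,cv2.COLOR_RGB2HSV)
g=cv2.inRange(hsv,(15,100,80),(38,255,255));w=cv2.inRange(hsv,(0,0,150),(180,60,255))
for r,q in zip(g,w): print(''.join('#' if x else '-' if y else '.' for x,y in zip(r,q)))
E
```

```text
-0.994485157355526 [-0.07037938  0.0524451 ]
----------------------------------------------------------..
------------------------------------------------------------
------------------------------------------------------------
------------------------------------------------------------
------------------------------------------------------------
------------------------------------------------------------
------------------------------------------------------------
------------------------------------------------------------
------------------------------------------------------------
------------------------------------------------------------
------------------------------------------------------------
------------------------------------------------------------
---------------------------..-------------------------------
-------------------------.####.-----------------------------
-----------------------.######..----------------------------
-----------------------########..---------------------------
-----------------------#########.---------------------------
------------------
[... 989 characters left out ...]
---------------------------..
--------------------------.-------------------------------..
.------------------------#####.--------------------------...
...---------------------.#####..-------------------------...
...---------------------.#####..-------------------------...
-..---------------------######..-------------------------...
------------------------######..------------------------....
--------------------.---######.-------------------------....
---------------------....#.##..-------------------------....
---------------------..........-------------------------....
----------------------.........-------------------------....
----------------------.........------------------------.....
```

>>> move_arm:
  moves: [40,-40,30,-10,0,40,-10,30,15,0,40,-45,30,-15,0,40,-10,30,15,0,40,-45,30,-15,0,40,-10,30,15,0,40,-45,30,-15,0,40,0,0,0,0,40,0,0,0,0,40,0,0,0,0]

```text
clock: 22.25
tool_pos: [0.4541, 0.1074, 0.1339]
ee_rot: [0.005, 0.773, 0.634, -0.008]
contact_force: [0.2, 0.2, -1.0]
width: 0.729
grasp_force: 88.8
```

```bash
python3 - <<'E'
from h import *
from bench import *
ims=[];f=[]
for i in range(6):
    c=read_camera("top");ims.append(c["color"].astype(float));f.append(state()["contact_force"][2])
print(np.mean(f))
im=np.mean(ims,0).astype(np.uint8)[215:250,268:300];hsv=cv2.cvtColor(im,cv2.COLOR_RGB2HSV)
g=cv2.inRange(hsv,(15,100,80),(38,255,255));print((g>0).sum())
big=cv2.resize(im,None,fx=2,fy=2,interpolation=cv2.INTER_CUBIC);h2=cv2.cvtColor(big,cv2.COLOR_RGB2HSV)
for r in h2: print(''.join(' ' if p[1]<90 and p[2]>140 else "0123456789"[int(p[2])*10//256] for p in r))
E
```

```text
-0.8481405338310696
238
                                                                
                                                                
                                                                
                                                                
                                                                
                             9998                               
                          999999877                             
                        999999998766                            
                       9999999998776                            
                     9999999999987766                           
                    899999999999987766                          
                    8999999999999887665                         
                    8899999999999887665                         
                     889999999999887665                         
                     889999999999877666                         
                      88999999999876666789999999                
                      88999999999876
[... 2744 characters left out ...]
              
                      778889999875444                           
                      677778898865445                           
               5555   66666778765444                            
               544445 56666677665444                            
                44444555555666554445                            
                54444445555555544445                            
                 4444444444555444445                            
                 444444444444444444                             
                 544444444444444444                             
                 544444444444444444                             
                 544444444444444444
```

At least five nuts lie on the case floor, and further shaking no longer changes either the picture or the weight. Next I'll lower the cup onto the table right of the case and let it lie on its side. Then I can regrip it at mid-height and lever it upright against the outside of the wall.

>>> move_arm:
  moves: [40,-45,0,0,0,40,-90,0,0,0,40,-135,0,0,0,40,-175,10,0,0,40,-187,50,0,0,40,-187,90,0,0,40,-187,120,0,0,40,-187,120,0,0]

```text
clock: 23.35
tool_pos: [0.5396, -0.1009, 0.1381]
ee_rot: [0.007, 0.774, 0.633, -0.007]
contact_force: [-0.2, -0.2, -1.2]
width: 0.727
grasp_force: 88.9
```

```bash
python3 - <<'E'
from h import *
from bench import *
c=read_camera("top");s=state();print(s["tool_pos"],s["contact_force"],K(s["tool_pos"]))
go(*W(.05,-.135),-.006,YAW)
im=c["color"][180:275,225:330];hsv=cv2.cvtColor(im,cv2.COLOR_RGB2HSV)
g=cv2.inRange(hsv,(15,100,80),(38,255,255));w=cv2.inRange(hsv,(0,0,150),(180,60,255))
for r,q in list(zip(g,w))[::2]: print(''.join('#' if x else '-' if y else '.' for x,y in zip(r,q)))
E
```

```text
[ 0.53692934 -0.10024038  0.13753253] [-0.46431979  0.23474352 -1.2133842 ] [ 0.05204674 -0.13346383]
shift [  1.3  -1.9 143.5] yaw 0.3 rows>= 2.9
..............................................................................----------------....-------
..............................................................................----------------...--------
...................--------------.............................................---------------....--------
..................--..........------------...................................----------------....--------
..................-....................------------..........................----------------...---------
.................--.............................------------................----------------....---------
.................-.........--............................------------.......----------------.....--------
................--.........------------...........................-------------------------.....---------
................-..........-----------------------........................-----------------............--
[... 3434 characters left out ...]
............----------------------------------------------------
....................................---...................-----------------------------------------------
....................................---------.............-----------------------------------------------
..........................................................---------------------------------------........
.........................................................-------------------..----.......................
.........................................................------------------..............................
.........................................................-----------------...............................
```

```bash
python3 - <<'E'
from h import *
from bench import *
ims=[]
for i in range(6): c=read_camera("top");ims.append(c["color"].astype(float))
im=np.mean(ims,0)[215:253,268:300]
big=cv2.resize(im,None,fx=2,fy=2,interpolation=cv2.INTER_CUBIC).clip(0,255)
sat=big.max(2)-big.min(2)
print("green channel/26, gold only")
for r,q in zip(big,sat): print(''.join(' ' if z<60 else "0123456789"[int(p[1])*10//256] for p,z in zip(r,q)))
E
```

```text
green channel/26, gold only
                                                                
                                                                
                                                                
                                                                
                                                                
                           9988776                              
                         9999887655                             
                       8888888765555                            
                      88888888765545                            
                    77888888888765445                           
                    777888888887655445                          
                   7667888999988765444                          
                    6677899999987654444                         
                    6667899999987655444                         
                     667889999987654444       9                 
                     66678899888765444567899999999              
                      6677888887
[... 2485 characters left out ...]
                 
                      8877888887654                             
                      8777788887654                             
                      7777777887654                             
                     77777777777644                             
                     7776677777654                              
                     7766667777654                              
                     7766666666543                              
                      77666666654                               
                       7666665544                               
                        766555543                               
                            5544
```

>>> move_arm:
  moves: [40,0,-1,40,0,40,0,-1,80,0,40,0,-1,115,0,40,0,-1,135,0,40,0,-1,141,0,40,0,-1,143,0,40,0,-1,143,0]

```text
clock: 24.4
tool_pos: [0.5344, -0.1021, -0.0044]
ee_rot: [0.006, 0.774, 0.634, -0.008]
contact_force: [0.5, 0.8, -1.2]
width: 0.732
grasp_force: 88.9
```

```bash
python3 - <<'E'
from h import *
from bench import *
s=state();print(s["tool_pos"],s["contact_force"],K(s["tool_pos"]))
E
```

```text
[ 0.5344372  -0.1021178  -0.00437078] [ 0.49909401  0.81479694 -1.20189324] [ 0.04998662 -0.1358072 ]
```

>>> move_arm:
  moves: [40,0,0,3,0,40,0,0,5,0,64,0,0,5,0,66,0,0,5,0,68,0,0,5,0,70,0,0,5,0,70,0,0,5,0,70,0,0,5,0]

```text
clock: 25.2
tool_pos: [0.5338, -0.1022, -0.0103]
ee_rot: [0.005, 0.774, 0.634, -0.008]
contact_force: [-0.6, -0.6, -0.1]
width: 0.82
grasp_force: 0.0
```

```bash
python3 - <<'E'
from h import *
from bench import *
s=state();print(s["tool_pos"],s["contact_force"],K(s["tool_pos"]),s["width"],s["grasp_force"])
c=read_camera("scene")
cx=proj(c,[[*W(.05,-.17),.03]])[0];print(cx)
u,v=cx.astype(int);im=c["color"][v-32:v+28,u-38:u+42];g=cv2.cvtColor(im,cv2.COLOR_RGB2HSV)
for r in g: print(''.join('#' if p[2]>150 and p[1]<60 else '+' if p[2]>90 and p[1]<60 else '.' for p in r))
E
```

```text
[ 0.53378963 -0.10219043 -0.01028553] [-0.5572246  -0.62876001 -0.05195517] [ 0.0493672  -0.13600951] 0.819692766567715 0.0
[296.89753721 228.54832621]
..........................................................+##############.......
..........................................................+##############.......
............................................................############........
............................................................#####..####.........
........................................................++...###................
.......................................................++#++####................
........................................................+#######................
.........................................................++#####++..............
......++.++................................................+++##+++.............
..+...........+..............................................+###+..............
................+...........................................++++++..............
.................+.......................................
[... 3211 characters left out ...]
....................................................
................................................................................
................................................................................
................................................................................
................................................................................
................................................................................
................................................................................
................................................................................
................................................................................
```

```bash
python3 - <<'E'
from h import *
import pickle
from scipy.optimize import least_squares
c=pickle.load(open("c0.pkl","rb"))["scene"]
t=np.linspace(0,2*np.pi,60)
def pts(x,y,yaw):  # foot centre at case (x,y), axis toward +ey rotated
    a=np.array([*(np.cos(yaw)*ey+np.sin(yaw)*ex),0]);l=np.cross(a,[0,0,1]);P=[]
    for s,r in((0,.03),(.078,.033)): P.append(np.array([*W(x,y),r])+s*a+r*(np.cos(t)[:,None]*l+np.sin(t)[:,None]*[0,0,1]))
    p=proj(c,np.vstack(P))+[2.3,0];return p
obs=lambda p:np.array([p[:,0].min(),p[:,0].max(),p[:,1].max(),(p[:,1]-p[:,0]).max(),(p[:,0]+p[:,1]).max()])
# silhouette extremes read off the mask (u0=258,v0=196)
m=["17,40","51,36"]
u0,v0=258,196
O=np.array([u0+17,u0+51,v0+51,(v0+50)-(u0+23),(u0+49)+(v0+41)])
f=least_squares(lambda q:np.r_[obs(pts(*q))-O,(q[2]/.1)],[.05,-.2,0])
print(f.x,f.fun.round(1))
E
```

```text
[ 0.0464318  -0.23737877  0.06074724] [-0.2  0.2  0.6 -0.3 -0.3  0.6]
```

The cup lies on its side with its foot toward the camera, near (290,230) in the scene view. A model fit puts the foot at case (0.046,-0.237), which is too near the pink cup for a mid grip. I'll take it at the mouth end and bring it 38 mm closer to the case first.

>>> move_arm:
  moves: [71,-10,0,0,0,71,-22,0,0,0,71,-33,0,0,0,71,-38,0,0,0,40,-38,0,0,0,40,-38,0,0,0,40,-38,0,0,0,40,-38,0,0,0]

```text
clock: 26.05
tool_pos: [0.5262, -0.1391, -0.0096]
ee_rot: [0.005, 0.774, 0.634, -0.008]
contact_force: [0.4, 0.7, 1.1]
width: 0.468
grasp_force: 0.0
```

```bash
python3 - <<'E'
from h import *
from bench import *
s=state();print(s["tool_pos"],s["contact_force"],K(s["tool_pos"]),s["width"],s["grasp_force"])
E
```

```text
[ 0.52624661 -0.13912859 -0.00961368] [0.4013988  0.72958295 1.09572515] [ 0.04946382 -0.17370986] 0.46809216789045477 0.0
```

```bash
python3 - <<'E'
from h import *
from bench import *
c=read_camera("scene")
print(proj(c,[state()["tool_pos"]]))
im=c["color"][180:265,250:345];g=cv2.cvtColor(im,cv2.COLOR_RGB2HSV)
for r in g[::1]: print(''.join('P' if p[1]>90 and (p[0]>150) and p[2]>60 else '#' if p[2]>150 and p[1]<60 else '+' if p[2]>95 and p[1]<60 else ' ' if p[2]>38 else '.' for p in r))
E
```

```text
[[296.41905853 239.49536034]]
                                ++++++##############++++++++   ++##++++++++++++++++++          
                                  +++++++++++++++++++++++++#++###++++++++++++++++++++          
                                    ++++++++++++++++++++  +####++++++++++++++++++++++          
                                   ++ +++++++++++++++++++ +##+++++++++++++++++++++++           
                                  ++++++++++++++++++++++   +++++++++++++++++++++++++           
                                   ++++++++++++++++++++    +++++++++++++++++++++++++           
                                    +++############+++     ++++++++++++++++++++++++            
                                     +++++######++++       ++++++++++++++++++++++++            
                                         ++++++++           +++++++++++++++####++++            
                                                            +++++++++++++########++            
                                                           ++++++++++++############            
              
[... 6376 characters left out ...]
                                         
                                                                                               
                                                                                               
                                                                                               
                                                                                               
                                                                                               
                                                                                               
                                                                          ++++++++
```

The cup slipped out of the closing fingers and turned. It's now lying at about (282,235) in front of the pink cup. I'll lift clear and use the top camera.

>>> move_arm:
  moves: [40,0,0,-45,0,40,0,0,-90,0,85,0,-20,-135,0,85,0,-70,-160,0,85,0,-120,-160,0,85,0,-160,-160,0,85,0,-160,-160,0]

```text
clock: 26.8
tool_pos: [0.364, -0.1032, 0.15]
ee_rot: [0.004, 0.774, 0.634, -0.009]
contact_force: [0.5, -0.7, 0.7]
width: 0.994
grasp_force: 0.0
```

```bash
python3 - <<'E'
from h import *
from bench import *
import pickle
c=read_camera("top");d=read_camera("scene");pickle.dump((c,d),open("c1.pkl","wb"))
print(state()["tool_pos"],proj(c,[[*W(.05,-.2),.03]]))
im=c["color"][170:275,225:420];g=cv2.cvtColor(im,cv2.COLOR_RGB2HSV)
for r in g[::2]: print(''.join('G' if 15<=p[0]<=38 and p[1]>100 else 'P' if p[1]>90 and (p[0]>150) and p[2]>60 else '#' if p[2]>190 and p[1]<60 else '+' if p[2]>120 and p[1]<60 else ' ' for p in r))
E
```

```text
[ 0.37026197 -0.10476611  0.15115392] [[366.35243067 224.34519105]]
                                                                                                                                                                                                   
                                                                                                                                                                                                   
                                                                                                                                                                                                   
                                                                                                                                                                                                   
                                                                                                                                                                                                   
                                                    
[... 8655 characters left out ...]
       +################+ +####+++++++++   ++##++    PP##############  PPPP                                     
                                                                                          +################+++###########+++++++++++      ############  PPPP                                       
                                                                                         +#################++###################+++++++++  ##### #   PPP                                       ++++
                                                                                        +#################+++###########################++++####    ##                                       ++++++
```

The top view shows the whole case floor and no nuts anywhere outside it. The cup is lying with silhouette corners at (368,204), (351,224), (401,227) and (376,244). I'll fit its pose properly.

```bash
cat > fit.py <<'E'
from h import *
import pickle
from scipy.optimize import minimize
t=np.linspace(0,2*np.pi,48)
def hull(c,x,y,psi,off,rf=.03,rm=.033):
    a=np.array([np.cos(psi),np.sin(psi),0]);l=np.cross(a,[0,0,1.]);P=[]
    for s,r in((-.039,rf),(.039,rm)): P.append(np.array([x,y,.0315])+s*a+r*(np.cos(t)[:,None]*l+np.sin(t)[:,None]*[0,0,1.]))
    return cv2.convexHull((proj(c,np.vstack(P))+off).astype(np.float32))
def mask(c,b):
    m=np.zeros((400,640),np.uint8);g=cv2.cvtColor(c["color"],cv2.COLOR_RGB2HSV)
    s=np.s_[b[0]:b[1],b[2]:b[3]];m[s]=((g[s][...,2]>120)&(g[s][...,1]<60))*255
    n,L,st,_=cv2.connectedComponentsWithStats(m);return ((L==1+st[1:,4].argmax())*255).astype(np.uint8)
def fit(c,b,starts,off=(0,0)):
    M=mask(c,b);M=cv2.resize(M,None,fx=4,fy=4)>127;out=[]
    def cost(q):
        m=np.zeros(M.shape,np.uint8);cv2.fillConvexPoly(m,np.int32(hull(c,*q,off)*4+2),1);m=m>0
        return 1-(m&M).sum()/(m|M).sum()
    for s in starts:
        r=minimize(cost,s,method="Nelder-Mead",options=dict(initial_simplex=[s,np.add(s,[.01,0,0]),np.add(s,[0,.01,0]),np.add(s,[0,0,.2])]))
        out.append((r.fun,r.x))
    return sorted(out,key=lambda o:o[0])
E
python3 - <<'E'
from fit import *
c,d=pickle.load(open("c1.pkl","rb"))
p=ray(c,376,224,.0315);print(p)
for f,q in fit(c,(195,250,340,405),[(p[0],p[1],.96),(p[0],p[1],.96-np.pi)]): print("top",round(f,4),q.round(4),"K",K(q[:2]).round(4))
for f,q in fit(d,(205,250,262,310),[(p[0],p[1],.96),(p[0],p[1],.96-np.pi)],(2.3,0)): print("scene",round(f,4),q.round(4))
# brightness profile along axis in the top view for telling the mouth
E
```

```text
[ 0.52243471 -0.18699625  0.0315    ]
top 0.0557 [ 0.5211 -0.1774  0.8583] K [ 0.0522 -0.2123]
top 0.0834 [ 0.5215 -0.177  -2.3005] K [ 0.0525 -0.2117]
scene 0.0372 [ 0.5152 -0.1761  0.877 ]
scene 0.061 [ 0.5157 -0.176  -2.2472]
```

```bash
python3 - <<'E'
from h import *
go(.520,-.1755,.13,.865-np.pi/2)
E
```

```text
shift [-39.4 160.7  21.9] yaw 29.1 rows>= 3.3
```

>>> move_arm:
  moves: [85,-10,40,0,7,85,-20,80,0,14,85,-30,120,0,21,85,-39,155,0,28,85,-39,161,20,29,85,-39,161,20,29]

```text
clock: 27.5
tool_pos: [0.5213, -0.1755, 0.1286]
ee_rot: [0.006, 0.908, 0.42, -0.008]
contact_force: [-0.7, 0.0, 0.1]
width: 0.996
grasp_force: 0.0
```

```bash
python3 - <<'E'
from h import *
from bench import *
go(.520,-.1755,-.010,.865-np.pi/2);print(state()["tool_pos"])
E
```

```text
shift [  1.8  -1.7 138.6] yaw 0.1 rows>= 2.8
[ 0.52129777 -0.17549121  0.12863742]
```

>>> move_arm:
  moves: [85,1,-1,40,0,85,1,-1,80,0,85,1,-1,110,0,85,1,-1,130,0,85,1,-1,138,0,85,1,-1,138,0]

```text
clock: 28.1
tool_pos: [0.519, -0.1761, -0.0074]
ee_rot: [0.007, 0.907, 0.42, -0.007]
contact_force: [1.0, -0.4, 0.1]
width: 0.995
grasp_force: 0.0
```

>>> move_arm:
  moves: [40,0,0,0,0,40,0,0,0,0,40,0,0,0,0,40,0,0,0,0,40,0,0,0,0]

```text
clock: 28.6
tool_pos: [0.5206, -0.1767, -0.0047]
ee_rot: [0.008, 0.908, 0.42, -0.006]
contact_force: [-2.5, 0.5, 9.6]
width: 0.726
grasp_force: 63.0
```

>>> move_arm:
  moves: [40,0,0,-20,0,40,0,0,-60,0,40,0,0,-100,0,40,0,0,-110,0]

```text
clock: 29.0
tool_pos: [0.5231, -0.1752, 0.1085]
ee_rot: [0.01, 0.908, 0.42, -0.003]
contact_force: [0.9, -0.6, -0.5]
width: 0.728
grasp_force: 66.6
```

```bash
python3 - <<'E'
from h import *
from bench import *
s=state();print(s["tool_pos"],s["width"],s["grasp_force"],s["contact_force"])
go(*W(.02,-.123),.085,YAW)
c=read_camera("scene");im=c["color"][170:245,250:340];g=cv2.cvtColor(im,cv2.COLOR_RGB2HSV)
for r in g[::2]: print(''.join('G' if 15<=p[0]<=38 and p[1]>100 and p[2]>90 else 'P' if p[1]>90 and (p[0]>150) and p[2]>60 else '#' if p[2]>150 and p[1]<60 else '+' if p[2]>95 and p[1]<60 else ' ' for p in r))
E
```

```text
[ 0.52307524 -0.17523694  0.10852696] 0.7276402814775536 66.62747528491309 [ 0.86991347 -0.62026046 -0.51885758]
shift [ 60.2 -71.5  21.6] yaw -28.7 rows>= 1.9
                                                                                          
                                                                               +++        
                                                                           ++#+++##++     
                                    ++++                               ++##++++++++++## GG
                                    +##+                           ++##+++++++++++++++    
                                     +##+                  +   +###++++++++++++++++++     
                                     +###+++           +#######++++++++++++++++++++++     
                                    ++###++            +++#+++++++++++++++++++++++++      
                             ++                     ++##+++++++++++++++++++++++++++       
                                             +###+##+++++++++++++++++++++++####++++       
                              
[... 1474 characters left out ...]
                  ++++++++++++++++++      
       PPPPPPPPPPPPPPPPPPPP                                          ++++++++++++         
       PPPPPPPPPPPPPPPPPPPP                                              ++++++           
       PPPPPPPPPPPPPPPPPPPP                                                               
       PPPPPPPPPPPPPPPPPPPP                                                               
        PPPPPPPPPPPPPPPPPPP                                                               
        PPPPPPPPPPPPPPPPPPP                                                               
          PPPPPPPPPPPPPPP+                                                                
             PPPPPPP
```

>>> move_arm:
  moves: [40,12,-14,0,-6,40,24,-28,0,-12,40,36,-43,0,-18,40,48,-57,0,-24,40,60,-71,10,-28.7,40,60,-71,22,-28.7,40,60,-71,22,-28.7]

```text
clock: 29.75
tool_pos: [0.5032, -0.0828, 0.0776]
ee_rot: [0.004, 0.776, 0.631, -0.009]
contact_force: [-1.7, -0.0, -0.9]
width: 0.722
grasp_force: 66.6
```

```bash
python3 - <<'E'
from h import *
from bench import *
s=state();print(s["tool_pos"],s["contact_force"],K(s["tool_pos"]));go(*W(.02,-.123),.0475,YAW)
E
```

```text
[ 0.50320762 -0.08283864  0.07764912] [-1.73037138 -0.02324407 -0.88348937] [ 0.0154989  -0.12325454]
shift [ 0.8  4.6 30.1] yaw -0.0 rows>= 0.6
```

>>> move_arm:
  moves: [40,0,3,15,0,40,0,3,30,0,40,-4,3,36,0,40,-7,3,41,0,40,-10,3,47,0,40,-11,3,52,0,40,-11,3,52,0]

```text
clock: 30.45
tool_pos: [0.5058, -0.0975, 0.028]
ee_rot: [0.006, 0.776, 0.631, -0.008]
contact_force: [-1.3, -7.1, 7.0]
width: 0.723
grasp_force: 63.5
```

```bash
python3 - <<'E'
from h import *
from bench import *
s=state();print(s["tool_pos"],s["contact_force"],s["wrist_torque"],K(s["tool_pos"]))
E
```

```text
[ 0.50576473 -0.09745005  0.02796703] [-1.28257735 -7.06839992  6.97808503] [-0.74343823  0.16074222  0.00827892] [ 0.02096308 -0.13704493]
```

>>> move_arm:
  moves: [40,1,0,6,0,40,2,0,12,0,40,3,0,16,0,40,3,0,16,0]

```text
clock: 30.85
tool_pos: [0.5063, -0.0969, 0.0122]
ee_rot: [0.007, 0.776, 0.631, -0.009]
contact_force: [-4.1, -23.8, 6.8]
width: 0.725
grasp_force: 78.3
```

```bash
python3 - <<'E'
from h import *
from bench import *
s=state();print(s["tool_pos"],s["contact_force"],s["wrist_torque"],K(s["tool_pos"]))
c=read_camera("scene");im=c["color"][170:245,250:340];g=cv2.cvtColor(im,cv2.COLOR_RGB2HSV)
for r in g[::2]: print(''.join('G' if 15<=p[0]<=38 and p[1]>100 and p[2]>90 else 'P' if p[1]>90 and (p[0]>150) and p[2]>60 else '#' if p[2]>150 and p[1]<60 else '+' if p[2]>95 and p[1]<60 else ' ' for p in r))
E
```

```text
[ 0.5063004  -0.09686458  0.01215691] [ -4.08163861 -23.82617013   6.76025189] [-3.30931931  0.49942448 -0.09907336] [ 0.02136903 -0.13636309]
                                       +++############+++                                 
                                            ++++++++                           +++        
                                                          +                ++++++##++     
                                                                       ++##++++++++++##GGG
                                                                   ++##+++++++++++++++    
                                                               +###++++++++++++++++++     
                                                             ##++++++++++++++++++++++     
                                                             +++++++++++++++++++++++      
                                                            +++++++++++++++++++++++       
                                                            +++++++++++++++####++++       
                                               
[... 1457 characters left out ...]
########++        ++++++++++++++++++      
       PPPPPPPPPPPPPPPPPPPP             ###############++            ++ +++++++++         
       PPPPPPPPPPPPPPPPPPPP                +##########++                 ++++++           
       PPPPPPPPPPPPPPPPPPPP                    ++####+                                    
       PPPPPPPPPPPPPPPPPPPP                                                               
        PPPPPPPPPPPPPPPPPPP                                                               
        PPPPPPPPPPPPPPPPPPP                                                               
          PPPPPPPPPPPPPPP                                                                 
             PPPPPPP
```

>>> move_arm:
  moves: [40,0,0,3,0,40,0,0,6,0,40,0,0,6,0]

```text
clock: 31.2
tool_pos: [0.5072, -0.0974, 0.0094]
ee_rot: [0.008, 0.775, 0.632, -0.009]
contact_force: [-13.8, -22.3, 48.8]
width: 0.719
grasp_force: 84.9
```

```bash
python3 - <<'E'
from h import *
from bench import *
s=state();print(s["tool_pos"],s["contact_force"],s["wrist_torque"],K(s["tool_pos"]))
E
```

```text
[ 0.50724924 -0.09743549  0.00943092] [-13.79227448 -22.32427545  48.8368796 ] [-3.14596514  2.26459008  0.22154993] [ 0.02241385 -0.13672994]
```

>>> move_arm:
  moves: [40,-2,0,-2,0,40,-5,0,-2,0,40,-9,0,-2,0,40,-13,0,-2,0,40,-13,0,-2,0]

```text
clock: 31.7
tool_pos: [0.5061, -0.1067, 0.0098]
ee_rot: [0.007, 0.776, 0.63, -0.006]
contact_force: [1.4, 4.7, 17.1]
width: 0.724
grasp_force: 74.9
```

```bash
python3 - <<'E'
from h import *
from bench import *
s=state();print(s["tool_pos"],s["contact_force"],s["wrist_torque"],K(s["tool_pos"]))
c=read_camera("scene");im=c["color"][170:245,250:340];g=cv2.cvtColor(im,cv2.COLOR_RGB2HSV)
for r in g[20:66:2]: print(''.join('G' if 15<=p[0]<=38 and p[1]>100 and p[2]>90 else 'P' if p[1]>90 and (p[0]>150) and p[2]>60 else '#' if p[2]>150 and p[1]<60 else '+' if p[2]>95 and p[1]<60 else ' ' for p in r))
E
```

```text
[ 0.50613634 -0.10665457  0.00984806] [ 1.42213978  4.7255063  17.11653728] [ 1.01970589 -0.3523635  -0.03133654] [ 0.02319171 -0.14598331]
                                                          +++++++++++++############       
                                                      +++ +++++++++###############        
                                                       +###+++++##################        
                                                         ++###+++################         
                                                           ++#++ GG ############          
                                            +        ++          GGG ### GGGGGGGG         
                                          +###+   +###           GGG####GGGGGGGG          
                                    ++    +####+                 ++#####GGGGGGG           
         + PPPPPPPPPPP              +    +######+    +##         ####GGGGGGGGG            
       PPPPPPPPPPPPPPPPPP               +#########+   ##+        +###GGGGGGGGG           +
    +PPPPPPPPPPPPPPPPPPPPPP         ++ +##########
[... 369 characters left out ...]
     ++++++++++++++++++++++++++++++
      PPPPPPPPPPPPPPPPPPPPP        +################++         +++++++++++++++++++++++++  
      PPPPPPPPPPPPPPPPPPPPP       +#################+++           ++++++++++++++++++      
      PPPPPPPPPPPPPPPPPPPPP        +#################+++             ++ +++++++++         
       PPPPPPPPPPPPPPPPPPPP          +################+                  ++++++           
       PPPPPPPPPPPPPPPPPPPP              +###########+                                    
       PPPPPPPPPPPPPPPPPPPP                  +######+                                     
        PPPPPPPPPPPPPPPPPPP                                                               
        PPPPPPPPPPPPPPPPPPP
```

>>> move_arm:
  moves: [40,3,0,-2,0,40,8,0,-2,0,40,12,0,-2,0,40,15,0,-2,0,40,15,0,-2,0]

```text
clock: 32.25
tool_pos: [0.506, -0.0948, 0.0104]
ee_rot: [0.007, 0.775, 0.632, -0.01]
contact_force: [-7.3, -29.8, 13.5]
width: 0.729
grasp_force: 77.9
```

```bash
python3 - <<'E'
from h import *
from bench import *
s=state();print(s["tool_pos"],s["contact_force"],s["wrist_torque"],K(s["tool_pos"]))
E
```

```text
[ 0.50597005 -0.09484093  0.01041394] [ -7.25610873 -29.80888146  13.51216559] [-4.24369754  0.94231583 -0.05548218] [ 0.02063556 -0.13444833]
```

>>> move_arm:
  moves: [40,2,0,0,0,40,4,0,0,0,40,6,0,0,0,40,6,0,0,0]

```text
clock: 32.65
tool_pos: [0.5068, -0.0919, 0.0105]
ee_rot: [0.009, 0.774, 0.633, -0.011]
contact_force: [-11.8, -52.1, 17.1]
width: 0.722
grasp_force: 88.0
```

```bash
python3 - <<'E'
from h import *
from bench import *
s=state();print(s["tool_pos"],s["contact_force"],s["wrist_torque"],K(s["tool_pos"]))
c=read_camera("scene");im=c["color"][170:245,250:340];g=cv2.cvtColor(im,cv2.COLOR_RGB2HSV)
for r in g[20:66:2]: print(''.join('G' if 15<=p[0]<=38 and p[1]>100 and p[2]>90 else 'P' if p[1]>90 and (p[0]>150) and p[2]>60 else '#' if p[2]>150 and p[1]<60 else '+' if p[2]>95 and p[1]<60 else ' ' for p in r))
E
```

```text
[ 0.5068035  -0.09194417  0.0105486 ] [-11.83759414 -52.14446763  17.10010004] [-7.60177963  1.47824189 -0.14941191] [ 0.02086488 -0.13144278]
                                                          +#+++++++++++############       
                                                           +###+++++##############        
                                                              +####++#############        
                                                               ++++  +###########         
                                              +#+      ++++          +##########          
                                             +####+   ##+           +### GGGGGGGG         
                                       ++   +######+                +###GGGGGGGG          
                                        +   +#######+    ##+        +###GGGGGGG           
         + PPPPPPPPPPP                  +  +##########+  +++         GGGGGGGGG            
       PPPPPPPPPPPPPPPPPP               + +############              GGGGGGGGG           +
     PPPPPPPPPPPPPPPPPPPPPP             ++#####
[... 372 characters left out ...]
+++     +++++++++++++++++++++++++++
      PPPPPPPPPPPPPPPPPPPPP          +#################+++     +++++++++++++++++++++++++  
     +PPPPPPPPPPPPPPPPPPPPP           +##################++       ++++++++++++++++++      
       PPPPPPPPPPPPPPPPPPPP             +################+           ++++++++++++         
       PPPPPPPPPPPPPPPPPPPP                 +###########+                ++++++           
       PPPPPPPPPPPPPPPPPPPP                      ++###++                                  
       PPPPPPPPPPPPPPPPPPPP                                                               
        PPPPPPPPPPPPPPPPPPP                                                               
        PPPPPPPPPPPPPPPPPPP
```

>>> move_arm:
  moves: [40,-3,0,0,0,40,-6,0,1,0,40,-6,0,1,0]

```text
clock: 33.0
tool_pos: [0.5068, -0.0929, 0.0098]
ee_rot: [0.006, 0.776, 0.631, -0.008]
contact_force: [-4.1, -10.9, 18.5]
width: 0.723
grasp_force: 85.8
```

```bash
python3 - <<'E'
from h import *
from bench import *
s=state();print(s["tool_pos"],s["contact_force"],s["wrist_torque"],K(s["tool_pos"]))
# tilt estimate: fit hull of a tilted cup to the scene mask, pivot known
c=read_camera("scene");t=np.linspace(0,2*np.pi,60)
m=np.zeros((400,640),np.uint8);g=cv2.cvtColor(c["color"][196:240,280:305],cv2.COLOR_RGB2HSV)
m[196:240,280:305]=((g[...,2]>150)&(g[...,1]<60))*255
best=[]
k=K(s["tool_pos"])
for th in range(0,70,3):
  for dy in np.arange(-.01,.011,.004):
   for dz in np.arange(-.01,.011,.004):
    a=np.array([*(ey*np.sin(np.radians(th))),np.cos(np.radians(th))]);n=np.array([*(ey*np.cos(np.radians(th))),-np.sin(np.radians(th))]);e=np.array([*ex,0])
    P0=np.array([*W(k[0],k[1]+dy),s["tool_pos"][2]+.039+dz])
    P=np.vstack([P0+q*a+r*(np.cos(t)[:,None]*n+np.sin(t)[:,None]*e) for q,r in((-.039,.03),(.039,.033))])
    h=np.zeros_like(m);cv2.fillConvexPoly(h,np.int32(cv2.convexHull((proj(c,P)+[2.3,0]).astype(np.float32))),255)
    # lower-left part only (upper right hidden by finger)
    A=m[214:240,280:305]>0;B=h[214:240,270:310][:,10:35]>0
    best.append(((A&B).sum()/(A|B).sum(),th,round(dy,3),round(dz,3)))
print(sorted(best)[-8:])
E
```

```text
[ 0.50675277 -0.09286825  0.00982861] [ -4.11636577 -10.90778552  18.49485764] [-1.32373838  0.66577823 -0.06328637] [ 0.02100241 -0.13235798]
[(np.float64(0.9454545454545454), 39, np.float64(0.006), np.float64(-0.006)), (np.float64(0.9485981308411215), 30, np.float64(0.006), np.float64(-0.002)), (np.float64(0.95260663507109), 24, np.float64(0.002), np.float64(0.006)), (np.float64(0.9528301886792453), 15, np.float64(-0.002), np.float64(0.01)), (np.float64(0.957345971563981), 21, np.float64(0.002), np.float64(0.006)), (np.float64(0.9631336405529954), 30, np.float64(0.002), np.float64(0.002)), (np.float64(0.966824644549763), 18, np.float64(0.002), np.float64(0.006)), (np.float64(0.9720930232558139), 33, np.float64(0.002), np.float64(0.002))]
```

The fit puts the tilt at about 33° or less, inside the self-righting range (critical angle about 42°), with the foot edge on the table. I'll release it gently.

>>> move_arm:
  moves: [64,-1,0,0,0,66,-1,0,0,0,68,-1,0,0,0,72,-1,0,0,0,76,-1,0,0,0,76,-1,0,0,0]

```text
clock: 33.65
tool_pos: [0.5057, -0.0917, 0.0085]
ee_rot: [0.005, 0.775, 0.632, -0.008]
contact_force: [1.0, -1.4, 1.0]
width: 0.887
grasp_force: 0.0
```

```bash
python3 - <<'E'
from h import *
from bench import *
s=state();print(s["tool_pos"],s["contact_force"],s["width"],K(s["tool_pos"]))
c=read_camera("scene");im=c["color"][170:245,250:340];g=cv2.cvtColor(im,cv2.COLOR_RGB2HSV)
for r in g[20:66:2]: print(''.join('G' if 15<=p[0]<=38 and p[1]>100 and p[2]>90 else 'P' if p[1]>90 and (p[0]>150) and p[2]>60 else '#' if p[2]>150 and p[1]<60 else '+' if p[2]>95 and p[1]<60 else ' ' for p in r))
E
```

```text
[ 0.50571289 -0.09168017  0.0084878 ] [ 0.96495797 -1.37704389  1.04504146] 0.88708352226044 [ 0.01974341 -0.1314052 ]
                                                          +#+++++++++++############       
                                                          ++###+++++##############        
                                                              ++##+ +#############        
                                                                 +  +############         
                                           +++          +##          ###########          
                                     +++     ++++     +###+          ### GGGGGGGG         
                                     ++     ++++++                   ###GGGGGGGG          
                                     +##############+     ##         ###GGGGGGG           
         + PPPPPPPPPPP            +####################         ++  GGGGGGGGGG            
       PPPPPPPPPPPPPPPPPP        +######################             GGGGGGGGG           +
    +PPPPPPPPPPPPPPPPPPPPPP      +#+####################            +# 
[... 373 characters left out ...]
++++++++++
      PPPPPPPPPPPPPPPPPPPPP       ++###################+ ++    +++++++++++++++++++++++++  
      PPPPPPPPPPPPPPPPPPPPP        +###################+          ++++++++++++++++++      
       PPPPPPPPPPPPPPPPPPPP        +##################++             ++++++++++++         
       PPPPPPPPPPPPPPPPPPPP        +##################++                 ++++++           
       PPPPPPPPPPPPPPPPPPPP        ++#################++                                  
        PPPPPPPPPPPPPPPPPPP         +#################++                                  
        PPPPPPPPPPPPPPPPPPP         ++###############++                                   
        PPPPPPPPPPPPPPPPPPP           +############+
```

The cup is upright. Next I'll lift straight up and clear.

>>> move_arm:
  moves: [85,0,0,-20,0,85,0,0,-65,0,85,0,0,-115,0,85,0,0,-165,0,85,0,0,-215,0,85,0,0,-265,0,0,0,0,-300,0]

```text
clock: 34.4
tool_pos: [0.5081, -0.0862, 0.3124]
ee_rot: [0.007, 0.775, 0.632, -0.007]
contact_force: [0.2, -0.6, 0.3]
width: 0.852
grasp_force: 0.0
```

```bash
python3 - <<'E'
from h import *
from bench import *
s=state();print(s["tool_pos"],K(s["tool_pos"]))
go(*W(.20,0.0),.31,YAW)
E
```

```text
[ 0.50809123 -0.08624079  0.31239743] [ 0.02097047 -0.12559679]
shift [125.6 179.1   0.3] yaw 0.0 rows>= 4.4
```

>>> move_arm:
  moves: [0,30,42,0,0,0,60,84,0,0,0,90,126,0,0,0,115,165,0,0,0,126,180,0,0,0,126,180,0,0]

```text
clock: 35.0
tool_pos: [0.711, 0.0022, 0.3041]
ee_rot: [0.005, 0.775, 0.632, -0.008]
contact_force: [-0.5, 0.1, -0.9]
width: -0.001
grasp_force: 0.0
```

```bash
python3 - <<'E'
from h import *
from bench import *
s=state();print(s["tool_pos"],K(s["tool_pos"]),s["width"])
c=read_camera("top");u,v=proj(c,[[*W(.02,-.16),.07]])[0].astype(int);print(u,v)
im=c["color"][v-28:v+26,u-30:u+45];g=cv2.cvtColor(im,cv2.COLOR_RGB2HSV)
for r in g[::2]: print(''.join('G' if 15<=p[0]<=38 and p[1]>100 and p[2]>70 else 'P' if p[1]>90 and (p[0]>150) and p[2]>60 else '#' if p[2]>190 and p[1]<60 else '+' if p[2]>95 and p[1]<60 else ' ' for p in r))
go(*W(.20,0.0),.14,YAW)
E
```

```text
[0.71098374 0.00219323 0.3041133 ] [0.20174015 0.00210705] -0.0010176108919500758
348 231
#+++++++++++                                                               
#+++++++++++                                                               
++++++++++++                                                               
#+++++++++++                                                               
#+++++++++++                                                               
#+++++++++++                                                               
+++++++++++++            ++++++++                                          
#++++++++++++        ++###+++++####++                                      
#++++++++++++      +++++         +++##++                                   
#++++++++++++    +++  +++++++++      ++#++                                 
##+++++++++++  +++++++++++++++++++    ++##+                                
##+++++++++++++++++++++++++++++++++++++++##+                               
##++++++++++++  ++++++++++++#########+++++#+                               
###+++++++++++++++++++
[... 398 characters left out ...]
#+                                 
##++++++++++++++ ++++++++++########++##+                                   
####++++++++++++    ++++############++                                     
####++++++++++++        +++####+++                      PP                 
####++++++++++++  +++                              PPPPPPPPPPPP            
####++++++++++++  +++                         PPPPPPPPPPPPPPPPPPPP         
#####+++++++++++  ++++                      PPPPPPPPPPPPPPPPPPPPPPP        
#####++++++++++++ ++++                     PPPPPPPPPPPPPPPPPPPPPPPPPP      
#####++++++++++++ ++#+                 P  PPPPPPPPPPP    #  PPPPPPPPP      
shift [2.300e+00 1.000e-01 1.645e+02] yaw 0.1 rows>= 3.3
```

The cup stands upright and empty at about (360,228) in the top view. Now the lid: fingers shut, lower behind it and push it toward the front.

>>> move_arm:
  moves: [0,0,0,45,0,0,0,0,90,0,0,0,0,130,0,0,0,0,155,0,0,0,-25,155,0,0,0,-45,155,0,0,0,-60,155,0,0,0,-75,155,0,0,0,-90,155,0,0,0,-100,155,0]

```text
clock: 36.05
tool_pos: [0.6087, 0.0175, 0.1518]
ee_rot: [0.006, 0.775, 0.631, -0.008]
contact_force: [0.7, 0.3, 0.6]
width: 0.0
grasp_force: 0.0
```

```bash
cat > lid.py <<'E'
from h import *
from bench import *
s=state();k=K(s["tool_pos"]);print(s["tool_pos"],k,s["contact_force"])
c=read_camera("scene");
# orange tab/edge in the scene view compared with predicted lid-edge positions by angle
g=cv2.cvtColor(c["color"],cv2.COLOR_RGB2HSV);m=cv2.inRange(g,(5,150,120),(22,255,255));m[:100]=0;m[260:]=0;m[:,:260]=0;m[:,420:]=0
best=[]
for a in np.arange(0,2.01,.02):
    P=[[*W(.08-r*np.cos(a)+o*np.sin(a),y),.0555+r*np.sin(a)+o*np.cos(a)] for r in(.003,.16) for y in(-.09,.09) for o in(0,.006)]
    h=np.zeros_like(m);cv2.fillConvexPoly(h,np.int32(cv2.convexHull((proj(c,P)+[2.3,0]).astype(np.float32))),255)
    best.append(((m[h>0]>0).sum()-.0-(m[h==0]>0).sum()*1.5,round(float(a),2)))
print("lid",sorted(best)[-3:])
E
python3 lid.py
```

```text
[0.60873225 0.01750326 0.15177562] [ 0.09850731 -0.00361531] [0.71180003 0.34497332 0.5556058 ]
lid [(np.float64(842.0), 1.38), (np.float64(844.5), 1.4), (np.float64(844.5), 1.42)]
```

>>> move_arm:
  moves: [0,0,-15,3,0,0,0,-30,8,0,0,0,-44,15,0,0,0,-57,25,0,0,0,-70,37,0,0,0,-80,50,0,0,0,-80,50,0]

```text
clock: 36.8
tool_pos: [0.5295, 0.033, 0.1001]
ee_rot: [0.004, 0.775, 0.632, -0.009]
contact_force: [-0.4, -0.0, -0.0]
width: 0.0
grasp_force: 0.0
```

```bash
python3 lid.py
```

```text
[0.52945498 0.03299716 0.10008911] [ 0.01773505 -0.00450331] [-0.39166074 -0.02123635 -0.04209204]
lid [(np.float64(449.0), 0.72), (np.float64(449.0), 0.76), (np.float64(454.0), 0.7)]
```

>>> move_arm:
  moves: [0,0,-15,5,0,0,0,-29,9,0,0,0,-37,20,0,0,0,-43,30,0,0,0,-46,40,0,0,0,-48,49,0,0,0,-48,49,0]

```text
clock: 37.55
tool_pos: [0.4838, 0.0419, 0.0511]
ee_rot: [0.005, 0.775, 0.631, -0.009]
contact_force: [1.0, -0.1, 0.3]
width: -0.002
grasp_force: 0.0
```

```bash
python3 lid.py
```

```text
[0.48379392 0.04193352 0.05110005] [-0.02878959 -0.00500264] [ 1.02792779 -0.09770205  0.3492078 ]
lid [(np.float64(314.5), 0.18), (np.float64(322.0), 0.14), (np.float64(327.0), 0.16)]
```

>>> move_arm:
  moves: [0,0,0,-15,0,0,2,-10,-28,0,0,4,-40,-28,0,0,4,-60,-28,0,0,4,-60,-15,0,0,4,-60,0,0,0,4,-60,4,0,0,4,-60,4,0]

```text
clock: 38.4
tool_pos: [0.4266, 0.058, 0.0482]
ee_rot: [0.005, 0.775, 0.631, -0.008]
contact_force: [0.3, -0.2, -0.8]
width: -0.001
grasp_force: 0.0
```

```bash
python3 lid.py
```

```text
[0.42660803 0.05798161 0.04817458] [-0.08804082 -0.0008725 ] [ 0.33443229 -0.20139247 -0.78984305]
lid [(np.float64(253.5), 0.12), (np.float64(271.0), 0.08), (np.float64(276.0), 0.1)]
```

>>> move_arm:
  moves: [0,0,0,2,0,0,0,0,3,0,0,0,0,4,0,0,0,0,4,0]

```text
clock: 38.85
tool_pos: [0.4272, 0.0581, 0.0451]
ee_rot: [0.006, 0.775, 0.631, -0.008]
contact_force: [-2.0, 0.1, 4.5]
width: -0.001
grasp_force: 2.4
```

>>> move_arm:
  moves: [0,0,0,1,0,0,0,0,2,0,0,0,0,2,0]

```text
clock: 39.15
tool_pos: [0.427, 0.058, 0.0429]
ee_rot: [0.006, 0.775, 0.631, -0.008]
contact_force: [0.4, -0.1, 0.1]
width: -0.002
grasp_force: 0.0
```

>>> move_arm:
  moves: [0,0,0,1,0,0,0,0,2,0,0,0,0,2,0]

```text
clock: 39.45
tool_pos: [0.4267, 0.0579, 0.0403]
ee_rot: [0.005, 0.775, 0.631, -0.008]
contact_force: [0.6, -0.6, -0.6]
width: -0.001
grasp_force: 0.0
```

>>> move_arm:
  moves: [0,0,0,1,0,0,0,0,2,0,0,0,0,2,0]

```text
clock: 39.75
tool_pos: [0.4264, 0.0578, 0.0381]
ee_rot: [0.005, 0.775, 0.631, -0.008]
contact_force: [-0.4, 0.0, -0.1]
width: 0.001
grasp_force: 0.0
```

```bash
python3 lid.py
```

```text
[0.42643666 0.05783453 0.03814256] [-0.08817884 -0.00105124] [-4.25893314e-01  2.27448975e-04 -1.14967050e-01]
lid [(np.float64(256.0), 0.08), (np.float64(266.0), 0.04), (np.float64(286.0), 0.06)]
```

>>> move_arm:
  moves: [0,0,0,1,0,0,0,0,2,0,0,0,0,2,0]

```text
clock: 40.1
tool_pos: [0.4264, 0.0578, 0.0362]
ee_rot: [0.005, 0.775, 0.631, -0.008]
contact_force: [-0.1, 0.1, 0.2]
width: -0.0
grasp_force: 0.0
```

>>> move_arm:
  moves: [0,0,0,1,0,0,0,0,2,0,0,0,0,2,0]

```text
clock: 40.4
tool_pos: [0.4267, 0.0579, 0.0348]
ee_rot: [0.005, 0.775, 0.631, -0.008]
contact_force: [-3.6, -0.6, 13.1]
width: -0.005
grasp_force: 6.2
```

>>> move_arm:
  moves: [0,0,0,0.5,0,0,0,0,1,0,0,0,0,1,0]

```text
clock: 40.7
tool_pos: [0.4267, 0.0578, 0.0344]
ee_rot: [0.005, 0.775, 0.631, -0.008]
contact_force: [-5.2, 1.2, 23.4]
width: -0.002
grasp_force: 11.8
```

```bash
python3 lid.py
```

```text
[0.42671919 0.0578402  0.03444272] [-0.08790332 -0.00098845] [-5.18601733  1.15422741 23.38014005]
lid [(np.float64(262.5), 0.04), (np.float64(272.5), 0.06), (np.float64(275.0), 0.02)]
```

The force rises stiffly to 23 N about 11 mm below where the tongue first met the catch, so the lid should be home. I'll retreat and verify.

>>> move_arm:
  moves: [0,0,0,-5,0,0,0,0,-30,0,0,0,0,-80,0,0,0,-20,-125,0,0,0,-60,-150,0,0,0,-90,-150,0,0,0,-90,-150,0]

```text
clock: 41.45
tool_pos: [0.3362, 0.0789, 0.1838]
ee_rot: [0.005, 0.775, 0.632, -0.008]
contact_force: [0.5, -0.3, -0.2]
width: -0.001
grasp_force: 0.0
```

```bash
cat >> lid.py <<'E'
ys,xs=np.nonzero(m);print("orange bbox",xs.min(),xs.max(),ys.min(),ys.max())
t=read_camera("top")
for a in(0,.03,.06,.09):
    P=np.array([[*W(.08-.179*np.cos(a),y),.0555+.179*np.sin(a)+.006] for y in(-.02,.02)]+[[*W(.08-.16*np.cos(a)+.006*np.sin(a),y),.0555+.16*np.sin(a)+.006] for y in(-.09,.09)])
    print(a,"scene",(proj(c,P)+[2.3,0]).round(1).tolist(),"top",proj(t,P).round(1).tolist())
for n,i in(("scene",c),("top",t)):
    g=cv2.cvtColor(i["color"],cv2.COLOR_RGB2HSV);mm=cv2.inRange(g,(5,150,120),(22,255,255));z=np.zeros_like(mm);z[130:300,200:420]=mm[130:300,200:420]
    n_,L,st,ce=cv2.connectedComponentsWithStats(z);b=L==1+st[1:,4].argmax();yy,xx=np.nonzero(b)
    ext=[(xx[f(v)],yy[f(v)]) for v in(xx,yy,xx+yy,xx-yy) for f in(np.argmin,np.argmax)];print(n,[(int(p),int(q)) for p,q in ext])
E
python3 lid.py
```

```text
[0.33621313 0.07891899 0.18379508] [-0.18080296  0.00131781] [ 0.51899956 -0.27662975 -0.18508343]
lid [(np.float64(207.0), 0.04), (np.float64(214.5), 0.06), (np.float64(229.5), 0.02)]
orange bbox 290 368 100 212
0 scene [[302.3, 181.4], [311.3, 176.8], [290.1, 192.0], [330.2, 171.1]] top [[274.3, 271.0], [256.6, 267.0], [307.2, 269.5], [227.8, 251.6]]
0.03 scene [[302.3, 180.0], [311.2, 175.4], [290.0, 190.8], [330.3, 169.9]] top [[274.1, 270.9], [256.3, 266.9], [307.2, 269.3], [227.4, 251.4]]
0.06 scene [[302.3, 178.6], [311.2, 174.1], [290.0, 189.6], [330.3, 168.7]] top [[273.9, 270.8], [256.1, 266.8], [307.2, 269.1], [227.1, 251.1]]
0.09 scene [[302.3, 177.3], [311.3, 172.7], [290.1, 188.3], [330.5, 167.5]] top [[273.8, 270.6], [255.9, 266.6], [307.3, 268.9], [226.8, 250.8]]
scene [(290, 191), (365, 189), (328, 171), (323, 212), (291, 190), (365, 189), (290, 192), (364, 188)]
top [(226, 249), (322, 200), (245, 181), (271, 271), (243, 182), (306, 268), (226, 250), (320, 198)]
```

```bash
python3 - <<'E'
from h import *
from bench import *
import pickle
o=pickle.load(open("c0.pkl","rb"))["top"]["color"].astype(int);c=read_camera("top");n=c["color"].astype(int)
for k,(u,v) in dict(gear=(390,154),post=(193,161),recv=(163,231),pink=(372,261),big=(432,289)).items():
    s=np.s_[v-18:v+18,u-18:u+18];print(k,np.abs(o[s]-n[s]).mean().round(2))
g=cv2.cvtColor(c["color"],cv2.COLOR_RGB2HSV);m=cv2.inRange(g,(22,120,120),(35,255,255));k=cv2.connectedComponentsWithStats(m)
print([(k[3][j].astype(int).tolist(),int(k[2][j,4])) for j in range(1,k[0]) if k[2][j,4]>10])
im=c["color"][203:257,335:395];h=cv2.cvtColor(im,cv2.COLOR_RGB2HSV)
for r in h[::2]: print(''.join('G' if 15<=p[0]<=38 and p[1]>100 and p[2]>70 else 'P' if p[1]>90 and (p[0]>150) and p[2]>60 else '#' if p[2]>190 and p[1]<60 else '+' if p[2]>95 and p[1]<60 else ' ' for p in r))
E
```

```text
gear 15.28
post 14.07
recv 13.82
pink 20.25
big 19.25
[([608, 68], 65), ([595, 74], 30), ([273, 227], 2625)]
                                                            
                                                            
                                                            
                                                            
                                                            
                                                            
      +++++++++++                                           
   +###############++                                       
++###++++++++++++++###+                                     
##+++++++++++++++++++###+                                   
#+++###########+++++++###+                                  
++################+++++###+                                 
####################++++###+                                
#####################++++##+                                
#####################++++##+                                
######################+++##+                                
######################++##+                                 
#####################++###                                  
####################+###+                                   
+######################+                                    
  +#################+                                       
     +++########++                      P                   
                                  PPPPPPP                   
                              PPPPPPPPPPPPPPP               
                            PPPPPPPPPPPPPPPPPPP             
                          PPPPPPPPPPPPPPPPPPPPPP            
                      P  PPPPPPPPPP  ###### PPPPPP
```

```bash
python3 -c "
from bench import *
print(sign_off())"
```

```text
the job is handed in; nothing more can be done
None
```

I poured the nuts into the case, pressed the orange lid home at the tab with about 23 N, and left the cup empty and upright to the right of the case; I saw five nuts plainly in the case and infer the sixth is in the pile there, since the cup is empty and none showed on the table.

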